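# Close the dye tins and set the shaker going

### The job

Get the dye tins ready for mixing: press every tin's half-closed lid fully home while the tin still stands on the bench, then stand all the tins upright in the shaker's tray. Once they are all in, wind the shaker's timer key clockwise, a partial turn at a time, until it is fully wound against its stop, and leave the bottle, maul and spool where they are.

Things in the scene. Friction and masses are not known exactly. Their poses are not given: they have to be found in the camera images.
- shaker: Grey bench shaker fixed to the bench, 260 x 450 x 50 mm, its long side along its own y. Origin: centre of its underside, at bench height. An aluminium tray lies on its -y end, the wind-up timer with its brass key on its +y end.
- tray_mid (a point): Centre of the tray's black rubber floor, 60 mm above the bench; axes as the shaker's. Inside, the tray is 224 mm along the shaker's x and 324 mm along its y; its walls are 6 mm thick and stand 25 mm above the floor.
- key_grip (a point): Point on the vertical axis of the timer's winding key, 93 mm above the bench, in the middle of the key's flat upright brass bow (52 mm long, 10 mm thick, spanning 74 to 108 mm above the bench). The white dial below it lies 55 mm above the bench. The bow turns with the key.
- key (a joint): Turn of the winding key in rad, growing clockwise seen from above: 0 = run down, 4.4 = fully wound (hard stop). At 0 the bow's long side lies along the shaker's x axis; it turns the stiff spring against about 0.1 Nm and stays where it is let go. It needs several partial turns, with a fresh grasp for each.
- tin1: Round metal tin of dye (may be absent), body 66 mm across and 62 mm high, about 0.3 kg, with a paper label band. Origin: centre of its underside; z up. Its lid adds 6 mm when fully home (68 mm in all).
- lid1 (a joint): How far the lid of tin1 stands proud, in m: 0 = fully home (the lid's rim rests on the tin), up to 0.011. The lid is a flat disc 62 mm across and 6 mm thick on a dark plug; its top is 68 mm + this value above the tin's underside. It slides down tightly (about 8 N) and stays where it is pushed.
- tin2: Round metal tin of dye (may be absent), body 66 mm across and 62 mm high, about 0.3 kg, with a paper label band. Origin: centre of its underside; z up. Its lid adds 6 mm when fully home (68 mm in all).
- lid2 (a joint): How far the lid of tin2 stands proud, in m: 0 = fully home (the lid's rim rests on the tin), up to 0.011. The lid is a flat disc 62 mm across and 6 mm thick on a dark plug; its top is 68 mm + this value above the tin's underside. It slides down tightly (about 8 N) and stays where it is pushed.
- tin3: Round metal tin of dye (may be absent), body 66 mm across and 62 mm high, about 0.3 kg, with a paper label band. Origin: centre of its underside; z up. Its lid adds 6 mm when fully home (68 mm in all).
- lid3 (a joint): How far the lid of tin3 stands proud, in m: 0 = fully home (the lid's rim rests on the tin), up to 0.011. The lid is a flat disc 62 mm across and 6 mm thick on a dark plug; its top is 68 mm + this value above the tin's underside. It slides down tightly (about 8 N) and stays where it is pushed.
- tin4: Round metal tin of dye (may be absent), body 66 mm across and 62 mm high, about 0.3 kg, with a paper label band. Origin: centre of its underside; z up. Its lid adds 6 mm when fully home (68 mm in all).
- lid4 (a joint): How far the lid of tin4 stands proud, in m: 0 = fully home (the lid's rim rests on the tin), up to 0.011. The lid is a flat disc 62 mm across and 6 mm thick on a dark plug; its top is 68 mm + this value above the tin's underside. It slides down tightly (about 8 N) and stays where it is pushed.
- tin5: Round metal tin of dye (may be absent), body 66 mm across and 62 mm high, about 0.3 kg, with a paper label band. Origin: centre of its underside; z up. Its lid adds 6 mm when fully home (68 mm in all).
- lid5 (a joint): How far the lid of tin5 stands proud, in m: 0 = fully home (the lid's rim rests on the tin), up to 0.011. The lid is a flat disc 62 mm across and 6 mm thick on a dark plug; its top is 68 mm + this value above the tin's underside. It slides down tightly (about 8 N) and stays where it is pushed.
- dye_bottle: Amber bottle, 60 mm across, 150 mm high; a bystander. Origin: centre of its underside.
- maul: Yellow-headed maul lying on the bench, 205 mm long along its y, head 64 mm across at its +y end; a bystander. Origin: at bench height under the head's inner part.
- spool: Wooden spool of brown thread, 56 mm across, 60 mm high, standing; a bystander. Origin: centre of its underside.
Things that resemble listed ones, but are neither listed nor needed, are in the scene too. What is shaped like the tin3 but orange, purple or red is not meant.

How it is judged (in metres and radians):
On the way, in this order (a step that is already met when the one before it is completed fails the run):
1. every tin's lid has been pressed fully home (value of joint each of lid1, lid2, lid3, lid4, lid5 below 0.002 m), for 0.2 s.
2. all the tins stand upright in the tray, lids home, before the key is wound (still under 1.2 rad) (all of step 1 and x of tin1 in the frame of tray_mid between -0.095 and 0.095 m and y of tin1 in the frame of tray_mid between -0.145 and 0.145 m and z of tin1 in the frame of tray_mid between -0.01 and 0.012 m and angle between each of tin1, tin2, tin3, tin4, tin5's own z axis and vertical below 0.1 rad and x of tin2 in the frame of tray_mid between -0.095 and 0.095 m and y of tin2 in the frame of tray_mid between -0.145 and 0.145 m and z of tin2 in the frame of tray_mid between -0.01 and 0.012 m and x of tin3 in the frame of tray_mid between -0.095 and 0.095 m and y of tin3 in the frame of tray_mid between -0.145 and 0.145 m and z of tin3 in the frame of tray_mid between -0.01 and 0.012 m and x of tin4 in the frame of tray_mid between -0.095 and 0.095 m and y of tin4 in the frame of tray_mid between -0.145 and 0.145 m and z of tin4 in the frame of tray_mid between -0.01 and 0.012 m and x of tin5 in the frame of tray_mid between -0.095 and 0.095 m and y of tin5 in the frame of tray_mid between -0.145 and 0.145 m and z of tin5 in the frame of tray_mid between -0.01 and 0.012 m and value of joint key below 1.2 rad), for 0.2 s.
3. the timer key is fully wound (value of joint key above 4.15 rad), for 0.2 s.
At the end, for the whole second after the job is handed in: Every tin present stands upright (within 0.1 rad) on the tray floor inside the tray's walls, at rest, its lid home to within 2 mm, and the timer key is wound to its stop (above 4.1 of 4.4 rad) (all of step 1 and x of tin1 in the frame of tray_mid between -0.095 and 0.095 m and y of tin1 in the frame of tray_mid between -0.145 and 0.145 m and z of tin1 in the frame of tray_mid between -0.01 and 0.012 m and angle between each of tin1, tin2, tin3, tin4, tin5's own z axis and vertical below 0.1 rad and x of tin2 in the frame of tray_mid between -0.095 and 0.095 m and y of tin2 in the frame of tray_mid between -0.145 and 0.145 m and z of tin2 in the frame of tray_mid between -0.01 and 0.012 m and x of tin3 in the frame of tray_mid between -0.095 and 0.095 m and y of tin3 in the frame of tray_mid between -0.145 and 0.145 m and z of tin3 in the frame of tray_mid between -0.01 and 0.012 m and x of tin4 in the frame of tray_mid between -0.095 and 0.095 m and y of tin4 in the frame of tray_mid between -0.145 and 0.145 m and z of tin4 in the frame of tray_mid between -0.01 and 0.012 m and x of tin5 in the frame of tray_mid between -0.095 and 0.095 m and y of tin5 in the frame of tray_mid between -0.145 and 0.145 m and z of tin5 in the frame of tray_mid between -0.01 and 0.012 m and linear speed of each of tin1, tin2, tin3, tin4, tin5 below 0.02 m/s and value of joint key above 4.1 rad); the robot touches nothing.
It fails at once if a tin was put down in the tray with its lid still proud ((x of tin1 in the frame of tray_mid between -0.095 and 0.095 m and y of tin1 in the frame of tray_mid between -0.145 and 0.145 m and z of tin1 in the frame of tray_mid between -0.01 and 0.012 m and value of joint lid1 above 0.004 m) or (x of tin2 in the frame of tray_mid between -0.095 and 0.095 m and y of tin2 in the frame of tray_mid between -0.145 and 0.145 m and z of tin2 in the frame of tray_mid between -0.01 and 0.012 m and value of joint lid2 above 0.004 m) or (x of tin3 in the frame of tray_mid between -0.095 and 0.095 m and y of tin3 in the frame of tray_mid between -0.145 and 0.145 m and z of tin3 in the frame of tray_mid between -0.01 and 0.012 m and value of joint lid3 above 0.004 m) or (x of tin4 in the frame of tray_mid between -0.095 and 0.095 m and y of tin4 in the frame of tray_mid between -0.145 and 0.145 m and z of tin4 in the frame of tray_mid between -0.01 and 0.012 m and value of joint lid4 above 0.004 m) or (x of tin5 in the frame of tray_mid between -0.095 and 0.095 m and y of tin5 in the frame of tray_mid between -0.145 and 0.145 m and z of tin5 in the frame of tray_mid between -0.01 and 0.012 m and value of joint lid5 above 0.004 m)).
It fails at once if the dye_bottle was disturbed (moved over 30 mm or tipped) (distance of dye_bottle from where it was at the start of the episode above 0.03 m or angle between dye_bottle's own z axis and vertical above 0.5 rad).
It fails at once if the maul was disturbed (moved over 30 mm or tipped) (distance of maul from where it was at the start of the episode above 0.03 m or angle between maul's own z axis and vertical above 0.5 rad).
It fails at once if the spool was disturbed (moved over 30 mm or tipped) (distance of spool from where it was at the start of the episode above 0.03 m or angle between spool's own z axis and vertical above 0.5 rad).
Of tin1, tin2, tin3, tin4, tin5 only 3 to 5 are there at a start; the rules pass over those that are not, and their reading is None.
At some moment in a run one of tin1, tin2, tin3, tin4, tin5 may be knocked a few centimetres aside while the robot is not near it.
It also fails if it takes over 210 s, if anything falls off the work surface, if the arm or the gripper's body presses on something with over 40 N, if the wrist force passes 120 N, or if a joint passes its speed limit or range.

### The arm

A 6-joint arm with a two-finger parallel gripper is mounted at the origin on the work surface. World frame = base frame: x ahead of the robot, y to its left, z up, the work surface at z = 0. Lengths are in mm, angles in rad, forces in N, time in s.
With the tool pointing down it reaches from about 275 to 1000 mm from the base axis. Payload 8.4 kg.
Tool frame: the origin (TCP) lies between the finger pads; the fingertips stand 25 mm ahead of it and the grasp point (between the pads) lies 6 mm ahead of it; z points along the fingers, y is the line along which they close (so a half turn about z gives the same grasp; the last joint's range is limited). The gripper opens to 85 mm and grips with 20 to 120 N. Pads are 22 mm wide; open, the fingers measure 114 mm over their backs; the gripper's body (76 mm by 85 mm) begins 54 mm behind the grasp point. The pads swing forward as they close: fully open they stand 13 mm farther back than shut.
Start: joints at [1.19, 0.353, 1.633, -0, 1.155, -0.002], TCP at [231.127, 580.696, 256.281] pointing down, gripper open.
Joint ranges: [-2.63, 2.63], [-0.92, 2.1], [0.06, 2.66], [-1.3, 4.44], [0, 2.69], [-3.02, 3.02]. Speed limits (rad/s): [2.22, 2.22, 2.79, 3.14, 3.14, 3.14].

### API

Orientations are given as [roll, pitch, yaw] about the fixed x, y, z axes, in that order (R = Rz(yaw) Ry(pitch) Rx(roll)).
In Python, from rig import r, eyes, workorder gives the robot as it stands. The module is installed in compiled form; this text tells all that it offers.
- The arm moves only by the tool step_arm, never from a script. Its argument "moves" is a list of rows, each an object of numbers: "tx", "ty", "tz": the shift along the tool's x, y, z scaled (see below); "ax", "ay", "az": the turn, a rotation vector about the tool's x, y, z scaled (see below). In form: [{"tx": .., "ty": .., "tz": .., "ax": .., "ay": .., "az": ..}, ...]. A call has 1 to 5 rows; each row shifts and turns the commanded pose from where the row before left it, along the tool's axes as they then stand; what a row does not reach is not made up. The controller multiplies each number of a shift by 25 mm and each number of a turn by 90 degrees. A row lasts 1/8 s, in which the tool goes at most 62.5 mm and 10.7 degrees, less where a joint would pass 70% of its speed; a pose out of reach is approached as far as the arm can. A call with a number of a shift or a turn outside -1 to 1 is refused whole. A call with a gripper value outside its range is refused whole. "gripper" is the opening, from 0 (shut) to 1 (fully open), set as the call begins (left out, the last holds). The fingers move at their own pace and stop on an object; "newtons" is the grip in N (left out, the last holds). Time passes only in rows, so rows that do not move let the fingers close. It gives the time, the measured TCP pose, the force, the opening and the grip force at its end, in the units of the state.
- r.sense(): the state, without advancing time (a new reading comes with each control period).
- eyes.grab_frame(name): name is "side" or "top" or "wrist"; returns (picture, depth): 400x640x3 uint8, red, green, blue; 400x640 float32, mm along the optical axis (not along the pixel's ray), 0 where there is no reading.
- eyes.camera_info(name): a dict with "intrinsics" (3x3 intrinsics, pixels), "cam_to_world" (4x4, takes a point from camera to world coordinates). Camera axes: x right, y up, looking along -z (the intrinsics and any distortion apply to the point x, -y, -z); pixel columns grow to the right and rows downward; lengths in mm; the calibration is good to about 2 mm. A picture is of the moment at which its call begins: read the wrist's pose just before it. camera_info takes no time and is no camera call; for the wrist camera it gives the pose at the moment of the call.
- workorder.sign_off(): hands the job in; it is judged then, once.
The state is a dict: "clock": time; "qpos": joint angles; "qvel": joint speeds; "joint_efforts": joint torques, N m; "eef_pos": TCP position; "tcp_rot": TCP orientation; "contact_force": force on the tool from outside, world axes, zero at the start; "wrist_torque": the same for the moment, N m; "opening": opening from 0.0 (shut) to 1.0 (fully open); "grasp_force": force on a finger pad.
Only numpy, scipy, OpenCV 4.12 (cv2) and the standard library are available. Lean on these libraries where they do the work, as an engineer would, in place of code of your own. Each camera call takes 0.05 s, during which the arm holds its last target. There are 200 camera calls.

## Working session

There is one attempt and no reset: what is moved stays moved. The work goes in short steps, Python scripts to look and compute and a tool call to move; the robot and the scene stay as the last step left them, time stands still between calls to the robot, and variables do not carry over. Pictures are saved under pics/ and viewed, at most 14 in all, crops included, and the job is handed in when it is done.

Besides the shell and the picture viewer there is one more tool, called by a JSON object that holds its "op" and its "data". step_arm: Moves the arm, as the interface text tells. Its arguments: {"type":"object","properties":{"moves":{"type":"array","items":{"type":"object","properties":{"tx":{"type":"number"},"ty":{"type":"number"},"tz":{"type":"number"},"ax":{"type":"number"},"ay":{"type":"number"},"az":{"type":"number"}}}},"gripper":{"type":"number"},"newtons":{"type":"number"}},"required":["moves"]}

```bash
mkdir -p pics; cat > h.py <<'E'
import numpy as np, cv2
from rig import r, eyes, workorder
def grab(n):
    ci=eyes.camera_info(n); im,d=eyes.grab_frame(n)
    return im,d,np.array(ci["intrinsics"]),np.array(ci["cam_to_world"])
def cloud(d,K,T):
    h,w=d.shape; u,v=np.meshgrid(np.arange(w),np.arange(h))
    x=(u-K[0,2])/K[0,0]*d; y=(v-K[1,2])/K[1,1]*d
    P=np.stack([x,-y,-d,np.ones_like(d)],-1)@T.T
    return P[...,:3]
def ray(u,v,z,K,T):
    c=T[:3,:3]@np.array([(u-K[0,2])/K[0,0],-(v-K[1,2])/K[1,1],-1.]); o=T[:3,3]
    return o+c*(z-o[2])/c[2]
def save(n,im): cv2.imwrite(f"pics/{n}.png",im[...,::-1])
E
python3 - <<'E'
from h import *
print(r.sense())
for n in("top","side"):
    im,d,K,T=grab(n); save(n+"0",im); np.savez(n+"0.npz",im=im,d=d,K=K,T=T); print(n,K.round(1).tolist(),T.round(3).tolist(),(d>0).mean())
E
```

```text
{'clock': 0.0, 'qpos': array([ 1.18960908e+00,  3.53636027e-01,  1.63412105e+00,  7.31085079e-06,
        1.15520968e+00, -2.36288680e-03]), 'qvel': array([-3.34549896e-05, -7.73258175e-04,  4.85991231e-04,  6.62173493e-04,
       -4.45945338e-04, -1.42447072e-03]), 'joint_efforts': array([-1.80356169e-04, -6.05243325e+01, -3.42060399e+01, -1.19553852e-04,
        9.41825216e-03, -7.19348463e-05]), 'eef_pos': array([230.95683375, 580.29166336, 255.5748308 ]), 'tcp_rot': array([-3.14021858e+00, -9.93129903e-06,  2.76276533e+00]), 'contact_force': array([-0.76412828, -0.10350787,  0.48938824]), 'wrist_torque': array([ 0.01080593, -0.0250054 , -0.00848685]), 'grasp_force': 0.0, 'opening': 1.0008647631520766}
top [[434.8, 0.0, 316.0], [0.0, 434.8, 194.2], [0.0, 0.0, 1.0]] [[-0.053, 0.977, -0.205, 320.61], [-0.999, -0.051, 0.013, -64.11], [0.002, 0.205, 0.979, 1314.836], [0.0, 0.0, 0.0, 1.0]] 0.9960546875
side [[496.6, 0.0, 318.7], [0.0, 496.6, 200.7], [0.0, 0.0, 1.0]] [[0.768, 0.348, -0.538, -233.163], [-0.64, 0.442, -0.628, -966.649], [0.019, 0.827, 0.562, 895.578], [0.0, 0.0, 0.0, 1.0]] 0.99621484375
```

View pics/top0.png

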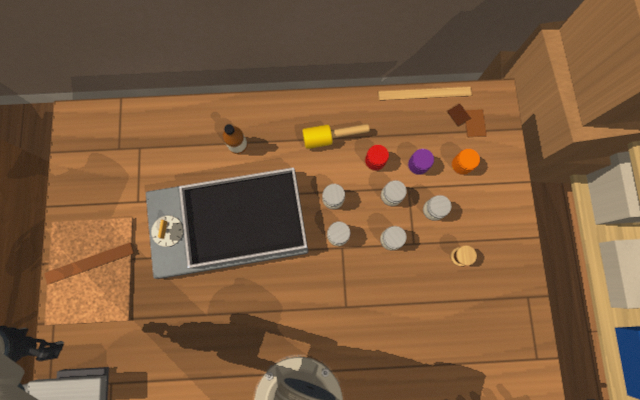

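View pics/side0.png

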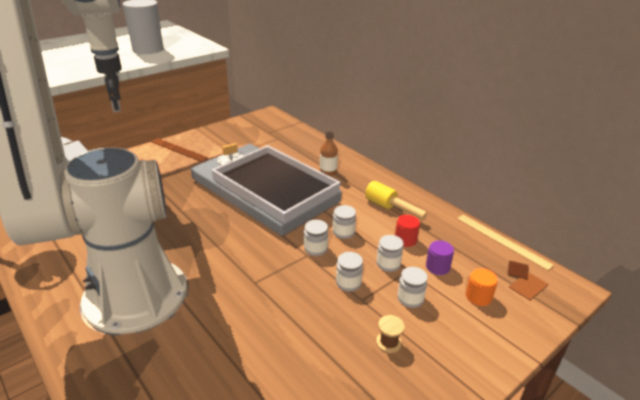

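The top view shows five metal tins at about (334,196), (338,234), (394,193), (394,238) and (437,208). The tray is at (243,217), the key at (165,229) and the spool at (464,256). The side view agrees with this. Next I measure from both views.

```bash
cat > tins.py <<'E'
from h import *
def tops(P,zlo=55,zhi=90,minpx=60):
    ok=(P[...,2]>zlo)&(P[...,2]<zhi)
    n,l,s,c=cv2.connectedComponentsWithStats(cv2.morphologyEx(ok.astype(np.uint8),cv2.MORPH_OPEN,np.ones((3,3),np.uint8)))
    out=[]
    for i in range(1,n):
        if s[i,4]<minpx: continue
        q=P[l==i]; z=np.percentile(q[:,2],80); q=q[abs(q[:,2]-z)<5]
        (cx,cy),rad=cv2.minEnclosingCircle(q[:,:2].astype(np.float32))
        out.append((cx,cy,z,rad,len(q),*c[i]))
    return out
if __name__=="__main__":
    for n in("top","side"):
        f=np.load(n+"0.npz"); P=cloud(f["d"],f["K"],f["T"]); print(n)
        for o in tops(P): print(np.round(o,1))
        if n=="top":
            q=P[(P[...,2]>74)&(P[...,2]<95)&(P[...,1]>0)&(P[...,0]>250)&(P[...,0]<700)]
            print("walls",cv2.minAreaRect(q[:,:2].astype(np.float32)),np.median(q[:,2]))
            q=P[(P[...,2]>35)&(P[...,2]<54)&(P[...,1]>0)&(P[...,0]>200)&(P[...,0]<600)];print("shaker",cv2.minAreaRect(q[:,:2].astype(np.float32)))
            h=cv2.cvtColor(f["im"],cv2.COLOR_RGB2HSV)
            m=(h[...,0]>8)&(h[...,0]<30)&(h[...,1]>130)&(P[...,2]>75)&(P[...,2]<125)
            v,u=np.nonzero(m); k=(abs(u-165)<20)&(abs(v-229)<22);q=P[v[k],u[k]]
            print("key",len(q),q.mean(0),cv2.minAreaRect(q[:,:2].astype(np.float32)))
E
python3 tins.py
```

```text
top
[  986.2 -1024.9    82.4   187.5   279.    601.5    60. ]
[768.7 -95.   65.7  42.  255.  317.1 134.1]
[ 692.  -272.    71.2   32.   297.   377.9  155.1]
[ 671.9 -405.7   71.3   32.4  295.   422.6  159.5]
[ 665.3 -541.9   71.3   32.3  306.   468.4  159.4]
[ 526.4  134.9   64.5  195.7 6436.   241.8  217.8]
[ 579.1 -313.3   78.5   31.3  310.   395.1  191.4]
[ 578.2 -132.6   76.9   30.8  307.   333.8  194.8]
[ 526.8 -437.6   80.8   31.1  325.   439.3  206.4]
[ 465.7 -141.2   81.1   30.7  315.   338.9  232.9]
[ 444.  -299.7   80.5   31.1  345.   394.5  237.2]
[ 381.9 -501.8   63.7   28.3  261.   466.4  255.2]
walls ((519.94091796875, 173.79147338867188), (237.19277954101562, 375.9969787597656), 6.5282721519470215) 85.3550182568581
shaker ((502.9044189453125, 206.94564819335938), (236.8396453857422, 409.0828857421875), 6.252117156982422)
key 103 [497.96983624 354.71373029 103.77055321] ((498.3094177246094, 355.5679016113281), (11.491291999816895, 48.37620162963867), 78.85443878173828)
side
[1254.1  538.7   82.7 1183.1 1020.   443.2  118.8]
[ 648.4 1051.3   82.1  254.   242.   171.1   85.5]
[ 241.4 1051.3   82.2  103.5  125.    82.2  106.8]
[520.8 148.4  75.4 218.8 687.  275.  181.1]
[758.9 143.9  83.   30.   39.  328.4 156.4]
[765.4 -97.2  63.6  42.9 156.  381.5 188. ]
[ 575.6 -132.1   75.1   34.2  233.   344.2  213.8]
[ 691.9 -275.1   69.2   32.2  235.   407.6  222.6]
[ 461.9 -142.5   78.7   33.7  259.   315.5  229.6]
[ 576.3 -314.9   76.4   32.6  293.   390.2  245. ]
[ 672.3 -408.5   69.1   33.1  292.   440.6  249.4]
[ 442.7 -301.1   78.7   32.6  330.   349.6  263.3]
[ -1.3 -52.1  82.3  86.1 264.  137.3 289.8]
[ 524.9 -439.    78.5   33.1  368.   413.1  278.6]
[ 662.  -543.7   69.4   32.8  364.   483.1  278.7]
[ 380.2 -501.7   61.8   30.3  415.   390.9  325.2]
```

{"op": "step_arm", "data": {"moves": [{"az": 0.115},{"az": 0.115},{"az": 0.115},{"az": 0.115},{"az": 0.113}], "gripper": 0}}

```text
schema error: expected keys tx, ty, tz, ax, ay, az
```

{"op": "step_arm", "data": {"moves": [{"az": 0.113},{"tx": -1},{"tx": -1},{"tx": -1},{"tx": -1}]}}

```text
schema error: expected keys tx, ty, tz, ax, ay, az
```

```bash
cat > plan.py <<'E'
from h import *
from scipy.spatial.transform import Rotation as Ro
def plan(x,y,z,yaw=None,frm=None):
    s=r.sense(); p=np.array(s["eef_pos"]) if frm is None else np.array(frm,float)
    R=Ro.from_euler("xyz",s["tcp_rot"])
    d=R.inv().apply(np.array([x,y,z])-p)/25
    return d.round(2), (None if yaw is None else round(-(yaw-s["tcp_rot"][2])/(np.pi/2),3))
def stat():
    s=r.sense(); print(round(s["clock"],2),np.round(s["eef_pos"],1),np.round(s["tcp_rot"],3),"F",np.round(s["contact_force"],1),"op",round(s["opening"],3),"q",np.round(s["qpos"],2))
def look(n="top"):
    from tins import tops
    im,d,K,T=grab(n); P=cloud(d,K,T)
    for o in tops(P):
        if o[3]<36: print(n,np.round(o[:4],1))
E
python3 - <<'E'
from plan import *
stat()
print(plan(520,154,200,1.685)); print(plan(464,-142,120))
im,d,K,T=grab("top"); P=cloud(d,K,T)
f=lambda c:np.array(c)
q=P[(P[...,2]>76)&(P[...,2]<92)&(P[...,1]>-40)&(P[...,1]<330)&(P[...,0]>350)&(P[...,0]<700)]
print(cv2.minAreaRect(q[:,:2].astype(np.float32)))
E
```

```text
0.1 [231.  580.4 255.6] [-3.14  -0.     2.763] F [0.4 0.2 0.1] op 1.004 q [ 1.19  0.35  1.63  0.    1.16 -0.  ]
(array([-17.05, -11.57,   2.24]), np.float64(0.686))
(array([-19.35, -23.39,   5.45]), None)
((524.5198974609375, 134.41134643554688), (237.5406494140625, 337.0362854003906), 6.713924407958984)
```

{"op": "step_arm", "data": {"moves": [{"tx": 0,"ty": 0,"tz": 0,"ax": 0,"ay": 0,"az": 0.114},{"tx": 0,"ty": 0,"tz": 0,"ax": 0,"ay": 0,"az": 0.114},{"tx": 0,"ty": 0,"tz": 0,"ax": 0,"ay": 0,"az": 0.114},{"tx": 0,"ty": 0,"tz": 0,"ax": 0,"ay": 0,"az": 0.114},{"tx": 0,"ty": 0,"tz": 0,"ax": 0,"ay": 0,"az": 0.114}], "gripper": 0}}

```text
clock: 0.78
eef_pos: [231.0, 580.5, 256.0]
tcp_rot: [-3.141, 0.0, 1.862]
contact_force: [0.2, 0.4, -0.1]
opening: -0.0
grasp_force: 0.0
```

{"op": "step_arm", "data": {"moves": [{"tx": 0,"ty": 0,"tz": 0,"ax": 0,"ay": 0,"az": 0.114},{"tx": -1,"ty": 0.4,"tz": 0,"ax": 0,"ay": 0,"az": 0},{"tx": -1,"ty": 0.4,"tz": 0,"ax": 0,"ay": 0,"az": 0},{"tx": -1,"ty": 0.4,"tz": 0,"ax": 0,"ay": 0,"az": 0},{"tx": -1,"ty": 0.4,"tz": 0,"ax": 0,"ay": 0,"az": 0}]}}

```text
clock: 1.4
eef_pos: [283.2, 484.5, 256.2]
tcp_rot: [-3.141, 0.0, 1.688]
contact_force: [0.2, 0.9, 0.1]
opening: 0.003
grasp_force: 0.0
```

```bash
python3 - <<'E'
from plan import *
stat()
print(plan(464,-142,110,1.688));look()
E
```

```text
1.4 [283.2 484.5 256.2] [-3.141  0.     1.688] F [0.2 0.9 0.1] op 0.003 q [ 1.04  0.25  1.77 -0.    1.12  0.92]
(array([-25.73,   4.24,   5.85]), np.float64(0.0))
top [747.9 147.9  80.1  21.2]
top [ 692.1 -272.4   71.4   31.3]
top [ 673.5 -405.2   71.6   32.5]
top [ 666.2 -541.    71.7   32. ]
top [ 578.1 -313.3   78.6   30.7]
top [ 578.1 -133.3   77.1   30.7]
top [ 527.3 -437.9   80.5   31.1]
top [ 465.8 -141.    80.6   30.4]
top [ 444.  -300.    80.8   30.9]
top [ 382.8 -502.    63.8   28.4]
```

{"op": "step_arm", "data": {"moves": [{"tx": -0.99,"ty": 0.163,"tz": 0.217,"ax": 0,"ay": 0,"az": 0},{"tx": -0.99,"ty": 0.163,"tz": 0.217,"ax": 0,"ay": 0,"az": 0},{"tx": -0.99,"ty": 0.163,"tz": 0.217,"ax": 0,"ay": 0,"az": 0},{"tx": -0.99,"ty": 0.163,"tz": 0.217,"ax": 0,"ay": 0,"az": 0},{"tx": -0.99,"ty": 0.163,"tz": 0.217,"ax": 0,"ay": 0,"az": 0}]}}

```text
clock: 2.08
eef_pos: [317.6, 364.3, 229.0]
tcp_rot: [3.142, -0.0, 1.688]
contact_force: [-0.6, -0.1, 0.3]
opening: 0.004
grasp_force: 0.0
```

{"op": "step_arm", "data": {"moves": [{"tx": -0.99,"ty": 0.163,"tz": 0.217,"ax": 0,"ay": 0,"az": 0},{"tx": -0.99,"ty": 0.163,"tz": 0.217,"ax": 0,"ay": 0,"az": 0},{"tx": -0.99,"ty": 0.163,"tz": 0.217,"ax": 0,"ay": 0,"az": 0},{"tx": -0.99,"ty": 0.163,"tz": 0.217,"ax": 0,"ay": 0,"az": 0},{"tx": -0.99,"ty": 0.163,"tz": 0.217,"ax": 0,"ay": 0,"az": 0}]}}

```text
clock: 2.7
eef_pos: [352.2, 243.9, 202.0]
tcp_rot: [3.141, -0.0, 1.688]
contact_force: [0.6, -0.2, 0.1]
opening: 0.0
grasp_force: 0.0
```

{"op": "step_arm", "data": {"moves": [{"tx": -0.99,"ty": 0.163,"tz": 0.217,"ax": 0,"ay": 0,"az": 0},{"tx": -0.99,"ty": 0.163,"tz": 0.217,"ax": 0,"ay": 0,"az": 0},{"tx": -0.99,"ty": 0.163,"tz": 0.217,"ax": 0,"ay": 0,"az": 0},{"tx": -0.99,"ty": 0.163,"tz": 0.217,"ax": 0,"ay": 0,"az": 0},{"tx": -0.99,"ty": 0.163,"tz": 0.217,"ax": 0,"ay": 0,"az": 0}]}}

```text
clock: 3.32
eef_pos: [386.9, 123.4, 174.9]
tcp_rot: [3.141, -0.0, 1.688]
contact_force: [1.0, -0.2, -0.5]
opening: -0.0
grasp_force: 0.0
```

{"op": "step_arm", "data": {"moves": [{"tx": -0.99,"ty": 0.163,"tz": 0.217,"ax": 0,"ay": 0,"az": 0},{"tx": -0.99,"ty": 0.163,"tz": 0.217,"ax": 0,"ay": 0,"az": 0},{"tx": -0.99,"ty": 0.163,"tz": 0.217,"ax": 0,"ay": 0,"az": 0},{"tx": -0.99,"ty": 0.163,"tz": 0.217,"ax": 0,"ay": 0,"az": 0},{"tx": -0.99,"ty": 0.163,"tz": 0.217,"ax": 0,"ay": 0,"az": 0}]}}

```text
clock: 3.95
eef_pos: [421.5, 2.9, 147.7]
tcp_rot: [3.141, 0.0, 1.688]
contact_force: [0.2, 0.3, 0.5]
opening: -0.0
grasp_force: 0.0
```

{"op": "step_arm", "data": {"moves": [{"tx": -0.99,"ty": 0.163,"tz": 0.217,"ax": 0,"ay": 0,"az": 0},{"tx": -0.99,"ty": 0.163,"tz": 0.217,"ax": 0,"ay": 0,"az": 0},{"tx": -0.99,"ty": 0.163,"tz": 0.217,"ax": 0,"ay": 0,"az": 0},{"tx": -0.99,"ty": 0.163,"tz": 0.217,"ax": 0,"ay": 0,"az": 0},{"tx": -0.99,"ty": 0.163,"tz": 0.217,"ax": 0,"ay": 0,"az": 0}]}}

```text
clock: 4.58
eef_pos: [456.2, -117.6, 120.6]
tcp_rot: [3.141, 0.0, 1.688]
contact_force: [0.8, 0.3, 0.6]
opening: -0.001
grasp_force: 0.0
```

{"op": "step_arm", "data": {"moves": [{"tx": -0.99,"ty": 0.163,"tz": 0.217,"ax": 0,"ay": 0,"az": 0},{"tx": 0,"ty": 0,"tz": 0.2,"ax": 0,"ay": 0,"az": 0},{"tx": 0,"ty": 0,"tz": 0.2,"ax": 0,"ay": 0,"az": 0},{"tx": 0,"ty": 0,"tz": 0.1,"ax": 0,"ay": 0,"az": 0}]}}

```text
clock: 5.08
eef_pos: [462.7, -139.8, 102.5]
tcp_rot: [-3.141, -0.0, 1.689]
contact_force: [-2.4, 0.2, 7.5]
opening: -0.002
grasp_force: 3.9
```

```bash
python3 - <<'E'
from plan import *
stat()
print(plan(464,-142,93,1.688))
im,d,K,T=grab("wrist");save("w1",im);print(T.round(2).tolist(),K[0,0])
E
```

```text
5.08 [ 462.7 -139.8  102.5] [-3.141 -0.     1.689] F [-2.4  0.2  7.5] op -0.002 q [-0.3   0.35  2.06  0.    0.73 -0.41]
(array([-0.09,  0.04,  0.38]), np.float64(0.001))
[[0.99, -0.11, -0.03, 454.01], [0.12, 0.95, 0.28, -67.15], [-0.0, -0.29, 0.96, 220.03], [0.0, 0.0, 0.0, 1.0]] 283.92778382299656
```

View pics/w1.png

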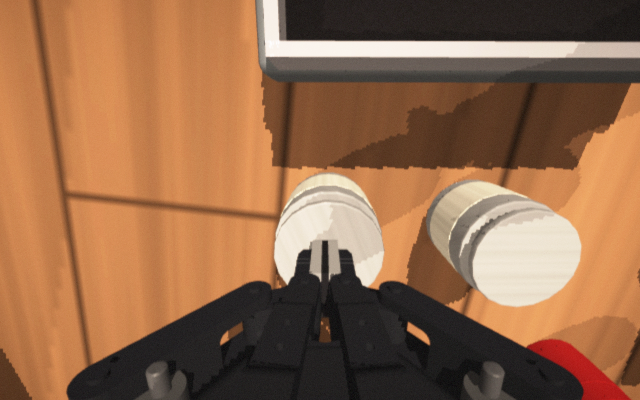

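The fingertips rest near the middle of tin B's lid, at about (330,245). Tin A is at (525,255). I press down from here.

{"op": "step_arm", "data": {"moves": [{"tx": 0,"ty": 0,"tz": 0.1,"ax": 0,"ay": 0,"az": 0},{"tx": 0,"ty": 0,"tz": 0.1,"ax": 0,"ay": 0,"az": 0},{"tx": 0,"ty": 0,"tz": 0.1,"ax": 0,"ay": 0,"az": 0}]}}

```text
clock: 5.5
eef_pos: [462.9, -139.9, 95.6]
tcp_rot: [-3.141, -0.0, 1.689]
contact_force: [-3.4, 2.4, 7.7]
opening: 0.002
grasp_force: 4.0
```

{"op": "step_arm", "data": {"moves": [{"tx": 0,"ty": 0,"tz": 0.1,"ax": 0,"ay": 0,"az": 0}]}}

```text
clock: 5.62
eef_pos: [463.0, -139.9, 93.1]
tcp_rot: [-3.141, -0.0, 1.689]
contact_force: [-3.3, 1.0, 8.1]
opening: -0.001
grasp_force: 4.0
```

{"op": "step_arm", "data": {"moves": [{"tx": 0,"ty": 0,"tz": 0.06,"ax": 0,"ay": 0,"az": 0}]}}

```text
clock: 5.75
eef_pos: [463.1, -140.0, 92.7]
tcp_rot: [-3.141, -0.0, 1.689]
contact_force: [-11.2, 3.5, 42.0]
opening: -0.0
grasp_force: 20.9
```

{"op": "step_arm", "data": {"moves": [{"tx": 0,"ty": 0,"tz": -0.6,"ax": 0,"ay": 0,"az": 0},{"tx": 0,"ty": 0,"tz": -0.6,"ax": 0,"ay": 0,"az": 0}]}}

```text
clock: 6.0
eef_pos: [463.4, -140.3, 122.0]
tcp_rot: [3.141, 0.0, 1.689]
contact_force: [0.0, -0.2, -0.2]
opening: 0.003
grasp_force: 0.0
```

{"op": "step_arm", "data": {"moves": [{"tx": -0.043,"ty": 0.913,"tz": 0,"ax": 0,"ay": 0,"az": 0},{"tx": -0.043,"ty": 0.913,"tz": 0,"ax": 0,"ay": 0,"az": 0},{"tx": -0.043,"ty": 0.913,"tz": 0,"ax": 0,"ay": 0,"az": 0},{"tx": -0.043,"ty": 0.913,"tz": 0,"ax": 0,"ay": 0,"az": 0},{"tx": -0.043,"ty": 0.913,"tz": 0,"ax": 0,"ay": 0,"az": 0}]}}

```text
clock: 6.62
eef_pos: [578.2, -132.3, 121.9]
tcp_rot: [3.141, 0.0, 1.689]
contact_force: [0.0, 0.7, 0.9]
opening: 0.004
grasp_force: 0.0
```

{"op": "step_arm", "data": {"moves": [{"tx": 0,"ty": 0,"tz": 0.4,"ax": 0,"ay": 0,"az": 0},{"tx": 0,"ty": 0,"tz": 0.3,"ax": 0,"ay": 0,"az": 0},{"tx": 0,"ty": 0,"tz": 0.1,"ax": 0,"ay": 0,"az": 0},{"tx": 0,"ty": 0,"tz": 0.1,"ax": 0,"ay": 0,"az": 0},{"tx": 0,"ty": 0,"tz": 0.1,"ax": 0,"ay": 0,"az": 0}]}}

```text
clock: 7.25
eef_pos: [576.6, -132.5, 96.7]
tcp_rot: [-3.141, -0.0, 1.688]
contact_force: [-4.1, 0.1, 6.9]
opening: -0.001
grasp_force: 3.9
```

```bash
python3 - <<'E'
from plan import *
stat(); print(plan(577,-132.5,92))
E
```

```text
7.25 [ 576.6 -132.5   96.7] [-3.141 -0.     1.688] F [-4.1  0.1  6.9] op -0.001 q [-0.23  0.5   1.83 -0.    0.82 -0.35]
(array([-0.  ,  0.02,  0.19]), None)
```

{"op": "step_arm", "data": {"moves": [{"tx": 0,"ty": 0,"tz": 0.1,"ax": 0,"ay": 0,"az": 0},{"tx": 0,"ty": 0,"tz": 0.1,"ax": 0,"ay": 0,"az": 0},{"tx": 0,"ty": 0,"tz": 0,"ax": 0,"ay": 0,"az": 0}]}}

```text
clock: 7.62
eef_pos: [576.7, -132.5, 92.9]
tcp_rot: [-3.141, -0.0, 1.688]
contact_force: [-7.3, 0.8, 18.9]
opening: -0.001
grasp_force: 9.5
```

{"op": "step_arm", "data": {"moves": [{"tx": 0,"ty": 0,"tz": -0.6,"ax": 0,"ay": 0,"az": 0},{"tx": 0,"ty": 0,"tz": -0.6,"ax": 0,"ay": 0,"az": 0},{"tx": -0.904,"ty": -0.107,"tz": 0,"ax": 0,"ay": 0,"az": 0},{"tx": -0.904,"ty": -0.107,"tz": 0,"ax": 0,"ay": 0,"az": 0},{"tx": -0.904,"ty": -0.107,"tz": 0,"ax": 0,"ay": 0,"az": 0}]}}

```text
clock: 8.25
eef_pos: [576.9, -202.8, 120.8]
tcp_rot: [-3.141, -0.0, 1.688]
contact_force: [0.2, 0.2, 0.5]
opening: -0.001
grasp_force: 0.0
```

{"op": "step_arm", "data": {"moves": [{"tx": -0.904,"ty": -0.107,"tz": 0,"ax": 0,"ay": 0,"az": 0},{"tx": -0.904,"ty": -0.107,"tz": 0,"ax": 0,"ay": 0,"az": 0},{"tx": -0.904,"ty": -0.107,"tz": 0,"ax": 0,"ay": 0,"az": 0},{"tx": -0.904,"ty": -0.107,"tz": 0,"ax": 0,"ay": 0,"az": 0},{"tx": -0.904,"ty": -0.107,"tz": 0,"ax": 0,"ay": 0,"az": 0}]}}

```text
clock: 8.88
eef_pos: [577.2, -316.1, 121.2]
tcp_rot: [3.142, 0.0, 1.688]
contact_force: [-0.5, -0.6, -0.1]
opening: -0.001
grasp_force: 0.0
```

{"op": "step_arm", "data": {"moves": [{"tx": 0,"ty": 0,"tz": 0.4,"ax": 0,"ay": 0,"az": 0},{"tx": 0,"ty": 0,"tz": 0.3,"ax": 0,"ay": 0,"az": 0},{"tx": 0,"ty": 0,"tz": 0.1,"ax": 0,"ay": 0,"az": 0},{"tx": 0,"ty": 0,"tz": 0.1,"ax": 0,"ay": 0,"az": 0},{"tx": 0,"ty": 0,"tz": 0.1,"ax": 0,"ay": 0,"az": 0}]}}

```text
clock: 9.5
eef_pos: [576.8, -313.7, 96.7]
tcp_rot: [-3.14, -0.001, 1.689]
contact_force: [-3.4, 1.9, 7.3]
opening: -0.0
grasp_force: 3.9
```

```bash
python3 - <<'E'
from plan import *
stat(); print(plan(577,-314,92)); look("side")
E
```

```text
9.5 [ 576.8 -313.7   96.7] [-3.140e+00 -1.000e-03  1.689e+00] F [-3.4  1.9  7.3] op -0.0 q [-0.5   0.58  1.67 -0.    0.89 -0.62]
(array([-0.01,  0.01,  0.19]), None)
side [495.2 352.9  86.4  25.1]
side [759.7 147.6  80.6  29.2]
side [762.9 -82.4  63.4  26.3]
side [ 576.3 -136.8   69.4   34.1]
side [ 690.5 -272.3   68.9   34.1]
side [ 460.9 -141.6   69.1   33.3]
side [ 576.7 -315.5   73.2   31.6]
side [ 672.5 -407.5   69.3   33.1]
side [ 443.4 -303.5   79.    32.5]
side [ 525.5 -440.6   78.5   32.5]
side [ 665.4 -544.5   69.4   32.2]
side [ 381.1 -502.8   61.9   29.3]
```

{"op": "step_arm", "data": {"moves": [{"tx": 0,"ty": 0,"tz": 0.1,"ax": 0,"ay": 0,"az": 0},{"tx": 0,"ty": 0,"tz": 0.11,"ax": 0,"ay": 0,"az": 0},{"tx": 0,"ty": 0,"tz": 0,"ax": 0,"ay": 0,"az": 0}]}}

```text
clock: 9.93
eef_pos: [576.8, -313.7, 92.9]
tcp_rot: [-3.141, -0.001, 1.689]
contact_force: [-7.7, 2.6, 20.0]
opening: 0.002
grasp_force: 10.0
```

{"op": "step_arm", "data": {"moves": [{"tx": 0,"ty": 0,"tz": -0.6,"ax": 0,"ay": 0,"az": 0},{"tx": 0,"ty": 0,"tz": -0.6,"ax": 0,"ay": 0,"az": 0}]}}

```text
clock: 10.18
eef_pos: [577.5, -314.2, 121.8]
tcp_rot: [3.141, 0.0, 1.689]
contact_force: [0.2, -0.1, 0.0]
opening: -0.002
grasp_force: 0.0
```

{"op": "step_arm", "data": {"moves": [{"tx": -0.938,"ty": -0.521,"tz": 0,"ax": 0,"ay": 0,"az": 0},{"tx": -0.938,"ty": -0.521,"tz": 0,"ax": 0,"ay": 0,"az": 0},{"tx": -0.938,"ty": -0.521,"tz": 0,"ax": 0,"ay": 0,"az": 0},{"tx": -0.938,"ty": -0.521,"tz": 0,"ax": 0,"ay": 0,"az": 0},{"tx": -0.938,"ty": -0.521,"tz": 0,"ax": 0,"ay": 0,"az": 0}]}}

```text
clock: 10.8
eef_pos: [526.3, -439.5, 121.7]
tcp_rot: [3.141, 0.001, 1.689]
contact_force: [0.4, 0.4, -0.9]
opening: -0.002
grasp_force: 0.0
```

{"op": "step_arm", "data": {"moves": [{"tx": 0,"ty": 0,"tz": 0.4,"ax": 0,"ay": 0,"az": 0},{"tx": 0,"ty": 0,"tz": 0.3,"ax": 0,"ay": 0,"az": 0},{"tx": 0,"ty": 0,"tz": 0.1,"ax": 0,"ay": 0,"az": 0},{"tx": 0,"ty": 0,"tz": 0.1,"ax": 0,"ay": 0,"az": 0},{"tx": 0,"ty": 0,"tz": 0.1,"ax": 0,"ay": 0,"az": 0}]}}

```text
clock: 11.42
eef_pos: [526.5, -437.9, 96.5]
tcp_rot: [-3.141, 0.0, 1.69]
contact_force: [-4.2, -0.6, 7.6]
opening: 0.002
grasp_force: 4.0
```

```bash
python3 - <<'E'
from plan import *
stat(); print(plan(526,-438,92))
E
```

```text
11.43 [ 526.5 -437.9   96.5] [-3.141  0.     1.69 ] F [-4.2 -0.6  7.6] op 0.002 q [-0.7   0.61  1.61 -0.    0.92 -0.81]
(array([-0.  , -0.02,  0.18]), None)
```

{"op": "step_arm", "data": {"moves": [{"tx": 0,"ty": 0,"tz": 0.1,"ax": 0,"ay": 0,"az": 0},{"tx": 0,"ty": 0,"tz": 0.1,"ax": 0,"ay": 0,"az": 0},{"tx": 0,"ty": 0,"tz": 0,"ax": 0,"ay": 0,"az": 0}]}}

```text
clock: 11.8
eef_pos: [526.5, -437.9, 92.9]
tcp_rot: [-3.141, 0.0, 1.69]
contact_force: [-7.1, 3.0, 18.3]
opening: 0.0
grasp_force: 9.2
```

{"op": "step_arm", "data": {"moves": [{"tx": 0,"ty": 0,"tz": -0.6,"ax": 0,"ay": 0,"az": 0},{"tx": 0,"ty": 0,"tz": -0.6,"ax": 0,"ay": 0,"az": 0},{"tx": 0.978,"ty": -0.442,"tz": 0,"ax": 0,"ay": 0,"az": 0},{"tx": 0.978,"ty": -0.442,"tz": 0,"ax": 0,"ay": 0,"az": 0},{"tx": 0.978,"ty": -0.442,"tz": 0,"ax": 0,"ay": 0,"az": 0}]}}

```text
clock: 12.42
eef_pos: [484.7, -368.8, 121.6]
tcp_rot: [3.141, 0.0, 1.689]
contact_force: [0.4, -0.5, 1.2]
opening: 0.003
grasp_force: 0.0
```

{"op": "step_arm", "data": {"moves": [{"tx": 0.978,"ty": -0.442,"tz": 0,"ax": 0,"ay": 0,"az": 0},{"tx": 0.978,"ty": -0.442,"tz": 0,"ax": 0,"ay": 0,"az": 0},{"tx": 0.978,"ty": -0.442,"tz": 0,"ax": 0,"ay": 0,"az": 0}]}}

```text
clock: 12.8
eef_pos: [443.2, -299.9, 121.6]
tcp_rot: [3.141, 0.0, 1.689]
contact_force: [0.3, 0.2, -0.2]
opening: 0.001
grasp_force: 0.0
```

{"op": "step_arm", "data": {"moves": [{"tx": 0,"ty": 0,"tz": 0.4,"ax": 0,"ay": 0,"az": 0},{"tx": 0,"ty": 0,"tz": 0.3,"ax": 0,"ay": 0,"az": 0},{"tx": 0,"ty": 0,"tz": 0.1,"ax": 0,"ay": 0,"az": 0},{"tx": 0,"ty": 0,"tz": 0.1,"ax": 0,"ay": 0,"az": 0},{"tx": 0,"ty": 0,"tz": 0.1,"ax": 0,"ay": 0,"az": 0}]}}

```text
clock: 13.42
eef_pos: [444.0, -301.3, 96.2]
tcp_rot: [3.141, -0.0, 1.688]
contact_force: [-0.2, 3.8, 9.0]
opening: -0.004
grasp_force: 4.0
```

```bash
python3 - <<'E'
from plan import *
stat(); print(plan(443,-300,92)); look("side")
E
```

```text
13.43 [ 444.  -301.3   96.2] [ 3.141 -0.     1.688] F [-0.2  3.8  9. ] op -0.004 q [-0.6   0.43  1.95  0.    0.77 -0.72]
(array([ 0.06, -0.03,  0.17]), None)
side [752.7 147.3  80.7  24.1]
side [ 691.2 -276.2   69.2   33. ]
side [ 464.2 -142.3   69.5   32.5]
side [ 576.3 -314.9   69.2   33.2]
side [ 669.9 -407.5   69.3   33.5]
side [ 442.9 -301.4   73.    31.7]
side [ 664.1 -545.3   69.3   33.9]
side [ 524.6 -440.9   69.2   32.7]
side [ 382.  -502.9   61.7   30.1]
```

{"op": "step_arm", "data": {"moves": [{"tx": 0,"ty": 0,"tz": 0.1,"ax": 0,"ay": 0,"az": 0},{"tx": 0,"ty": 0,"tz": 0.09,"ax": 0,"ay": 0,"az": 0},{"tx": 0,"ty": 0,"tz": 0,"ax": 0,"ay": 0,"az": 0}]}}

```text
clock: 13.85
eef_pos: [444.2, -301.4, 92.8]
tcp_rot: [3.141, 0.0, 1.688]
contact_force: [-4.1, 5.5, 25.3]
opening: -0.003
grasp_force: 12.6
```

{"op": "step_arm", "data": {"moves": [{"tx": 0,"ty": 0,"tz": -0.6,"ax": 0,"ay": 0,"az": 0},{"tx": 0,"ty": 0,"tz": -0.8,"ax": 0,"ay": 0,"az": 0}]}}

```text
clock: 14.1
eef_pos: [443.4, -301.2, 126.4]
tcp_rot: [-3.141, -0.0, 1.688]
contact_force: [0.3, -0.2, -0.4]
opening: 0.001
grasp_force: 0.0
```

{"op": "step_arm", "data": {"moves": [{"tx": 0,"ty": 0,"tz": 0,"ax": 0,"ay": 0,"az": 0},{"tx": 0,"ty": 0,"tz": 0,"ax": 0,"ay": 0,"az": 0}], "gripper": 1}}

```text
clock: 14.35
eef_pos: [443.2, -300.9, 125.7]
tcp_rot: [-3.141, -0.0, 1.688]
contact_force: [-0.1, 1.0, 0.4]
opening: 0.416
grasp_force: 0.0
```

```bash
python3 - <<'E'
from plan import *
stat(); look("top");look("side");print(plan(443,-300,50))
E
```

```text
14.35 [ 443.2 -300.9  125.7] [-3.141 -0.     1.688] F [-0.1  1.   0.4] op 0.416 q [-0.6   0.38  1.93 -0.    0.83 -0.72]
top [ 692.7 -271.7   71.5   31.4]
top [ 673.3 -406.2   71.4   31.3]
top [ 664.4 -542.3   71.4   32. ]
top [ 578.5 -312.1   71.3   31.3]
top [ 577.5 -132.9   71.3   31. ]
top [ 464.  -140.6   71.2   32. ]
top [ 382.  -503.    63.5   28.1]
side [494.5 352.1  84.6  23.6]
side [761.8 149.4  81.7  29.7]
side [ 554.2 -128.6   68.8   20.9]
side [ 689.4 -274.3   69.4   32.8]
side [ 463.5 -143.2   69.5   33.6]
side [ 577.  -316.9   69.3   34. ]
side [ 671.9 -410.4   69.4   32.9]
side [ 443.1 -303.3   69.5   33.2]
side [ 665.3 -545.7   69.2   32.5]
side [ 524.8 -442.5   69.2   33.1]
side [ 381.1 -502.7   61.8   29.7]
(array([0.02, 0.01, 3.02]), None)
```

{"op": "step_arm", "data": {"moves": [{"tx": 0,"ty": 0,"tz": 0,"ax": 0,"ay": 0,"az": 0},{"tx": 0,"ty": 0,"tz": 0,"ax": 0,"ay": 0,"az": 0},{"tx": 0,"ty": 0,"tz": 0,"ax": 0,"ay": 0,"az": 0},{"tx": 0,"ty": 0,"tz": 0.3,"ax": 0,"ay": 0,"az": 0}], "gripper": 1}}

```text
clock: 14.95
eef_pos: [443.6, -301.0, 118.9]
tcp_rot: [3.141, 0.001, 1.688]
contact_force: [0.5, 0.4, -0.0]
opening: 1.004
grasp_force: 0.0
```

{"op": "step_arm", "data": {"moves": [{"tx": 0,"ty": 0,"tz": 0.7,"ax": 0,"ay": 0,"az": 0},{"tx": 0,"ty": 0,"tz": 0.7,"ax": 0,"ay": 0,"az": 0},{"tx": 0,"ty": 0,"tz": 0.7,"ax": 0,"ay": 0,"az": 0},{"tx": 0,"ty": 0,"tz": 0.6,"ax": 0,"ay": 0,"az": 0}]}}

```text
clock: 15.45
eef_pos: [442.8, -300.4, 49.6]
tcp_rot: [-3.141, -0.001, 1.688]
contact_force: [0.9, -0.1, 0.5]
opening: 0.999
grasp_force: 0.0
```

{"op": "step_arm", "data": {"moves": [{"tx": 0,"ty": 0,"tz": 0,"ax": 0,"ay": 0,"az": 0},{"tx": 0,"ty": 0,"tz": 0,"ax": 0,"ay": 0,"az": 0},{"tx": 0,"ty": 0,"tz": 0,"ax": 0,"ay": 0,"az": 0}], "gripper": 0, "newtons": 40}}

```text
clock: 15.82
eef_pos: [443.3, -300.8, 51.5]
tcp_rot: [3.141, 0.0, 1.688]
contact_force: [0.7, 0.2, -4.0]
opening: 0.76
grasp_force: 44.9
```

```bash
python3 - <<'E'
from plan import *
stat()
c=np.array([524.5,134.4]);a=np.deg2rad(6.7);ex=np.array([np.cos(a),np.sin(a)]);ey=np.array([-np.sin(a),np.cos(a)])
for x,y in((-50,-95),(50,-95),(-50,0),(50,0),(-50,95),(50,95)): print(x,y,(c+x*ex+y*ey).round(1),plan(*(c+x*ex+y*ey),111))
E
```

```text
15.82 [ 443.3 -300.8   51.5] [3.141 0.    1.688] F [ 0.7  0.2 -4. ] op 0.76 q [-0.6   0.5   1.97 -0.    0.67 -0.72]
-50 -95 [485.9  34.2] (array([13.11,  3.27, -2.38]), None)
50 -95 [585.2  45.9] (array([13.1 ,  7.27, -2.38]), None)
-50 0 [474.8 128.6] (array([16.91,  3.27, -2.38]), None)
50 0 [574.2 140.2] (array([16.9 ,  7.27, -2.38]), None)
-50 95 [463.8 222.9] (array([20.71,  3.27, -2.38]), None)
50 95 [563.1 234.6] (array([20.7 ,  7.27, -2.38]), None)
```

{"op": "step_arm", "data": {"moves": [{"tx": 0,"ty": 0,"tz": -1,"ax": 0,"ay": 0,"az": 0},{"tx": 0,"ty": 0,"tz": -1,"ax": 0,"ay": 0,"az": 0},{"tx": 0,"ty": 0,"tz": -1,"ax": 0,"ay": 0,"az": 0},{"tx": 0,"ty": 0,"tz": -1,"ax": 0,"ay": 0,"az": 0},{"tx": 0.986,"ty": 0.156,"tz": 0,"ax": 0,"ay": 0,"az": 0}]}}

```text
clock: 16.45
eef_pos: [445.6, -277.3, 153.7]
tcp_rot: [3.138, 0.004, 1.687]
contact_force: [-0.1, 0.5, -3.9]
opening: 0.762
grasp_force: 46.2
```

{"op": "step_arm", "data": {"moves": [{"tx": 0.986,"ty": 0.156,"tz": 0,"ax": 0,"ay": 0,"az": 0},{"tx": 0.986,"ty": 0.156,"tz": 0,"ax": 0,"ay": 0,"az": 0},{"tx": 0.986,"ty": 0.156,"tz": 0,"ax": 0,"ay": 0,"az": 0},{"tx": 0.986,"ty": 0.156,"tz": 0,"ax": 0,"ay": 0,"az": 0},{"tx": 0.986,"ty": 0.156,"tz": 0,"ax": 0,"ay": 0,"az": 0}]}}

```text
clock: 17.08
eef_pos: [449.1, -150.3, 151.6]
tcp_rot: [3.141, 0.0, 1.688]
contact_force: [0.6, 0.0, -3.8]
opening: 0.76
grasp_force: 46.2
```

{"op": "step_arm", "data": {"moves": [{"tx": 0.986,"ty": 0.156,"tz": 0,"ax": 0,"ay": 0,"az": 0},{"tx": 0.986,"ty": 0.156,"tz": 0,"ax": 0,"ay": 0,"az": 0},{"tx": 0.986,"ty": 0.156,"tz": 0,"ax": 0,"ay": 0,"az": 0},{"tx": 0.986,"ty": 0.156,"tz": 0,"ax": 0,"ay": 0,"az": 0},{"tx": 0.986,"ty": 0.156,"tz": 0,"ax": 0,"ay": 0,"az": 0}]}}

```text
clock: 17.7
eef_pos: [453.9, -25.6, 151.6]
tcp_rot: [3.141, 0.0, 1.688]
contact_force: [-0.6, 0.3, -3.2]
opening: 0.757
grasp_force: 46.2
```

{"op": "step_arm", "data": {"moves": [{"tx": 0.986,"ty": 0.156,"tz": 0,"ax": 0,"ay": 0,"az": 0},{"tx": 0.986,"ty": 0.156,"tz": 0,"ax": 0,"ay": 0,"az": 0},{"tx": 0.986,"ty": 0.156,"tz": 0,"ax": 0,"ay": 0,"az": 0},{"tx": 0.986,"ty": 0.156,"tz": 0,"ax": 0,"ay": 0,"az": 0},{"tx": 0.986,"ty": 0.156,"tz": 0,"ax": 0,"ay": 0,"az": 0}]}}

```text
clock: 18.32
eef_pos: [458.8, 99.1, 151.6]
tcp_rot: [3.141, 0.0, 1.688]
contact_force: [-0.7, -0.8, -2.5]
opening: 0.763
grasp_force: 46.2
```

{"op": "step_arm", "data": {"moves": [{"tx": 0.986,"ty": 0.156,"tz": 0,"ax": 0,"ay": 0,"az": 0},{"tx": 0.986,"ty": 0.156,"tz": 0,"ax": 0,"ay": 0,"az": 0},{"tx": 0.986,"ty": 0.156,"tz": 0,"ax": 0,"ay": 0,"az": 0},{"tx": 0.986,"ty": 0.156,"tz": 0,"ax": 0,"ay": 0,"az": 0},{"tx": 0.986,"ty": 0.156,"tz": 0,"ax": 0,"ay": 0,"az": 0}]}}

```text
clock: 18.95
eef_pos: [463.7, 223.7, 151.6]
tcp_rot: [3.141, -0.0, 1.688]
contact_force: [0.3, -0.6, -2.6]
opening: 0.763
grasp_force: 46.2
```

{"op": "step_arm", "data": {"moves": [{"tx": 0,"ty": 0,"tz": 0.6,"ax": 0,"ay": 0,"az": 0},{"tx": 0,"ty": 0,"tz": 0.5,"ax": 0,"ay": 0,"az": 0},{"tx": 0,"ty": 0,"tz": 0.3,"ax": 0,"ay": 0,"az": 0}]}}

```text
clock: 19.32
eef_pos: [463.1, 221.9, 115.0]
tcp_rot: [-3.14, 0.001, 1.688]
contact_force: [-0.5, 1.0, -3.1]
opening: 0.759
grasp_force: 46.2
```

```bash
python3 - <<'E'
from plan import *
stat();print(plan(463.8,222.9,111.5));look("side")
im,d,K,T=grab("wrist");save("w2",im)
E
```

```text
19.32 [463.1 221.9 115. ] [-3.140e+00  1.000e-03  1.688e+00] F [-0.5  1.  -3.1] op 0.759 q [ 0.44  0.37  1.99 -0.    0.79  0.33]
(array([0.04, 0.03, 0.14]), None)
side [ -21.6 1047.8   82.8   33.9]
side [759.1 149.5  80.9  27.5]
side [ 577.  -136.9   69.1   34.5]
side [ 692.8 -273.1   68.8   35. ]
side [ 462.7 -142.3   69.6   34. ]
side [ 575.5 -315.4   69.3   33. ]
side [ 670.2 -408.    69.2   33.2]
side [ 663.8 -547.3   69.3   35.1]
side [ 525.2 -440.2   69.3   32.3]
side [ 380.6 -502.5   61.7   29.3]
```

View pics/w2.png

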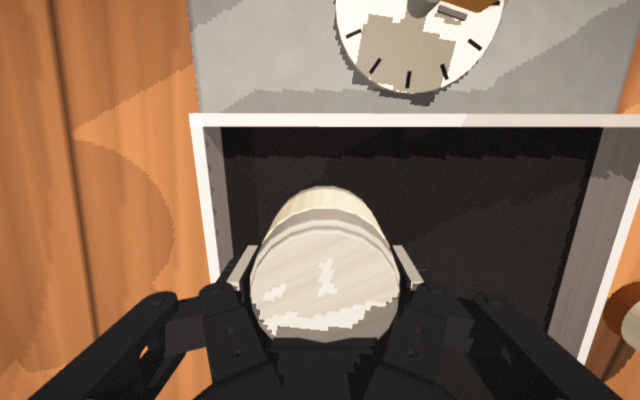

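The wrist view shows tin D upright between the pads at about (325,280), inside the tray. The left finger is near the tray's left wall at (215,280), so I shift 2 mm inward and release with a partial opening.

{"op": "step_arm", "data": {"moves": [{"tx": 0,"ty": 0.1,"tz": 0,"ax": 0,"ay": 0,"az": 0},{"tx": 0,"ty": 0,"tz": 0.1,"ax": 0,"ay": 0,"az": 0},{"tx": 0,"ty": 0,"tz": 0.03,"ax": 0,"ay": 0,"az": 0}]}}

```text
clock: 19.8
eef_pos: [466.4, 223.2, 113.0]
tcp_rot: [3.141, -0.0, 1.688]
contact_force: [-0.2, -0.3, -3.0]
opening: 0.759
grasp_force: 46.2
```

{"op": "step_arm", "data": {"moves": [{"tx": 0,"ty": 0,"tz": 0,"ax": 0,"ay": 0,"az": 0},{"tx": 0,"ty": 0,"tz": 0,"ax": 0,"ay": 0,"az": 0}], "gripper": 0.88}}

```text
clock: 20.05
eef_pos: [466.6, 223.4, 113.3]
tcp_rot: [3.141, -0.0, 1.688]
contact_force: [0.3, -0.2, -0.2]
opening: 0.88
grasp_force: 0.0
```

{"op": "step_arm", "data": {"moves": [{"tx": 0,"ty": 0,"tz": -0.6,"ax": 0,"ay": 0,"az": 0},{"tx": 0,"ty": 0,"tz": -1,"ax": 0,"ay": 0,"az": 0},{"tx": 0,"ty": 0,"tz": -1,"ax": 0,"ay": 0,"az": 0}]}}

```text
clock: 20.42
eef_pos: [466.5, 223.3, 179.7]
tcp_rot: [3.141, -0.0, 1.688]
contact_force: [0.0, -0.1, 0.3]
opening: 0.886
grasp_force: 0.0
```

```bash
cat >> plan.py <<'E'
def C(x,y):
    a=np.deg2rad(6.7); return 524.5+x*np.cos(a)-y*np.sin(a),134.4+x*np.sin(a)+y*np.cos(a)
def S(x,y):
    a=np.deg2rad(6.7);u,v=x-524.5,y-134.4; return round(u*np.cos(a)+v*np.sin(a),1),round(-u*np.sin(a)+v*np.cos(a),1)
def intray():
    from tins import tops
    im,d,K,T=grab("top"); P=cloud(d,K,T)
    for o in tops(P,115,150): 
        if o[3]<40:print("tray",np.round(o[:4],1),S(o[0],o[1]))
E
python3 - <<'E'
from plan import *
stat();look("top");intray();print(plan(578,-313.5,165))
E
```

```text
20.43 [466.5 223.3 179.7] [ 3.141 -0.     1.688] F [ 0.  -0.1  0.3] op 0.886 q [ 0.44  0.28  1.93 -0.    0.93  0.33]
top [747.6 146.2  82.3  19.9]
top [ 691.6 -272.2   71.8   31.7]
top [ 673.3 -404.2   71.6   31.8]
top [ 664.7 -542.    71.4   32.2]
top [ 578.  -312.9   71.4   32.1]
top [ 577.1 -133.5   71.2   31.5]
top [ 526.9 -438.    71.    31.8]
top [ 465.6 -140.8   71.2   31.9]
top [ 381.7 -501.8   63.4   28.6]
tray [467.7 215.1 130.9  30.9] (np.float64(-47.0), np.float64(86.8))
tray [ 73.8 -14.5 142.1  31.6] (np.float64(-465.0), np.float64(-95.3))
(array([-21.87,   1.84,   0.63]), None)
```

{"op": "step_arm", "data": {"moves": [{"tx": -0.994,"ty": 0.084,"tz": 0.109,"ax": 0,"ay": 0,"az": 0},{"tx": -0.994,"ty": 0.084,"tz": 0.109,"ax": 0,"ay": 0,"az": 0},{"tx": -0.994,"ty": 0.084,"tz": 0.109,"ax": 0,"ay": 0,"az": 0},{"tx": -0.994,"ty": 0.084,"tz": 0.109,"ax": 0,"ay": 0,"az": 0},{"tx": -0.994,"ty": 0.084,"tz": 0.109,"ax": 0,"ay": 0,"az": 0}], "gripper": 1}}

```text
clock: 21.15
eef_pos: [491.3, 100.3, 164.3]
tcp_rot: [3.142, 0.0, 1.688]
contact_force: [0.5, -0.8, 0.4]
opening: 0.998
grasp_force: 0.0
```

{"op": "step_arm", "data": {"moves": [{"tx": -0.994,"ty": 0.084,"tz": 0.109,"ax": 0,"ay": 0,"az": 0},{"tx": -0.994,"ty": 0.084,"tz": 0.109,"ax": 0,"ay": 0,"az": 0},{"tx": -0.994,"ty": 0.084,"tz": 0.109,"ax": 0,"ay": 0,"az": 0},{"tx": -0.994,"ty": 0.084,"tz": 0.109,"ax": 0,"ay": 0,"az": 0},{"tx": -0.994,"ty": 0.084,"tz": 0.109,"ax": 0,"ay": 0,"az": 0}]}}

```text
clock: 21.78
eef_pos: [516.3, -21.9, 150.7]
tcp_rot: [-3.142, -0.0, 1.688]
contact_force: [0.1, 0.8, -0.2]
opening: 0.998
grasp_force: 0.0
```

{"op": "step_arm", "data": {"moves": [{"tx": -0.994,"ty": 0.084,"tz": 0.109,"ax": 0,"ay": 0,"az": 0},{"tx": -0.994,"ty": 0.084,"tz": 0.109,"ax": 0,"ay": 0,"az": 0},{"tx": -0.994,"ty": 0.084,"tz": 0.109,"ax": 0,"ay": 0,"az": 0},{"tx": -0.994,"ty": 0.084,"tz": 0.109,"ax": 0,"ay": 0,"az": 0},{"tx": -0.994,"ty": 0.084,"tz": 0.109,"ax": 0,"ay": 0,"az": 0}]}}

```text
clock: 22.4
eef_pos: [541.4, -144.0, 137.0]
tcp_rot: [-3.142, -0.0, 1.688]
contact_force: [0.1, 0.9, 0.4]
opening: 1.002
grasp_force: 0.0
```

{"op": "step_arm", "data": {"moves": [{"tx": -0.994,"ty": 0.084,"tz": 0.109,"ax": 0,"ay": 0,"az": 0},{"tx": -0.994,"ty": 0.084,"tz": 0.109,"ax": 0,"ay": 0,"az": 0},{"tx": -0.994,"ty": 0.084,"tz": 0.109,"ax": 0,"ay": 0,"az": 0},{"tx": -0.994,"ty": 0.084,"tz": 0.109,"ax": 0,"ay": 0,"az": 0},{"tx": -0.994,"ty": 0.084,"tz": 0.109,"ax": 0,"ay": 0,"az": 0}]}}

```text
clock: 23.02
eef_pos: [566.7, -267.0, 123.3]
tcp_rot: [3.142, 0.0, 1.688]
contact_force: [0.1, -0.2, -0.6]
opening: 1.006
grasp_force: 0.0
```

{"op": "step_arm", "data": {"moves": [{"tx": -0.994,"ty": 0.084,"tz": 0.109,"ax": 0,"ay": 0,"az": 0},{"tx": -0.994,"ty": 0.084,"tz": 0.109,"ax": 0,"ay": 0,"az": 0},{"tx": 0,"ty": 0,"tz": 0,"ax": 0,"ay": 0,"az": 0}]}}

```text
clock: 23.4
eef_pos: [576.6, -316.4, 117.7]
tcp_rot: [3.141, 0.0, 1.687]
contact_force: [-0.1, -0.1, 0.3]
opening: 1.001
grasp_force: 0.0
```

```bash
python3 - <<'E'
from plan import *
stat();look("side");print(plan(577.5,-314,50))
E
```

```text
23.4 [ 576.6 -316.4  117.7] [3.141 0.    1.687] F [-0.1 -0.1  0.3] op 1.001 q [-0.5   0.55  1.66 -0.    0.93 -0.62]
side [754.7 142.   81.2  25.5]
side [762.1 -83.5  63.7  30.4]
side [ 575.7 -136.8   69.3   33.7]
side [ 691.3 -278.7   69.    34.7]
side [ 477.5 -162.2   69.2   32.9]
side [ 577.6 -319.7   69.    34.7]
side [ 670.8 -408.2   69.2   32.6]
side [ 662.8 -547.2   69.3   33.7]
side [ 525.1 -440.7   69.3   32.9]
side [ 381.1 -503.9   61.8   29.4]
(array([0.04, 0.06, 2.71]), None)
```

{"op": "step_arm", "data": {"moves": [{"tx": 0.04,"ty": 0.06,"tz": 0.7,"ax": 0,"ay": 0,"az": 0},{"tx": 0,"ty": 0,"tz": 0.7,"ax": 0,"ay": 0,"az": 0},{"tx": 0,"ty": 0,"tz": 0.7,"ax": 0,"ay": 0,"az": 0},{"tx": 0,"ty": 0,"tz": 0.61,"ax": 0,"ay": 0,"az": 0}]}}

```text
clock: 23.95
eef_pos: [577.3, -312.5, 48.5]
tcp_rot: [-3.141, -0.001, 1.689]
contact_force: [-0.6, -0.0, -0.5]
opening: 1.0
grasp_force: 0.0
```

{"op": "step_arm", "data": {"moves": [{"tx": 0,"ty": 0,"tz": 0,"ax": 0,"ay": 0,"az": 0},{"tx": 0,"ty": 0,"tz": 0,"ax": 0,"ay": 0,"az": 0},{"tx": 0,"ty": 0,"tz": 0,"ax": 0,"ay": 0,"az": 0}], "gripper": 0}}

```text
clock: 24.32
eef_pos: [577.8, -313.2, 50.6]
tcp_rot: [3.141, 0.0, 1.688]
contact_force: [-0.1, -0.2, -3.1]
opening: 0.764
grasp_force: 44.8
```

{"op": "step_arm", "data": {"moves": [{"tx": 0,"ty": 0,"tz": -1,"ax": 0,"ay": 0,"az": 0},{"tx": 0,"ty": 0,"tz": -1,"ax": 0,"ay": 0,"az": 0},{"tx": 0,"ty": 0,"tz": -1,"ax": 0,"ay": 0,"az": 0},{"tx": 0,"ty": 0,"tz": -1,"ax": 0,"ay": 0,"az": 0}]}}

```text
clock: 24.82
eef_pos: [577.6, -313.1, 151.4]
tcp_rot: [3.141, 0.0, 1.688]
contact_force: [-0.6, 0.1, -3.6]
opening: 0.764
grasp_force: 45.7
```

```bash
python3 - <<'E'
from plan import *
stat();print(plan(*C(48,93),112))
E
```

```text
24.82 [ 577.6 -313.1  151.4] [3.141 0.    1.688] F [-0.6  0.1 -3.6] op 0.764 q [-0.5   0.51  1.65 -0.    0.99 -0.62]
(array([21.74,  1.91,  1.57]), None)
```

{"op": "step_arm", "data": {"moves": [{"tx": 0.988,"ty": 0.087,"tz": 0,"ax": 0,"ay": 0,"az": 0},{"tx": 0.988,"ty": 0.087,"tz": 0,"ax": 0,"ay": 0,"az": 0},{"tx": 0.988,"ty": 0.087,"tz": 0,"ax": 0,"ay": 0,"az": 0},{"tx": 0.988,"ty": 0.087,"tz": 0,"ax": 0,"ay": 0,"az": 0},{"tx": 0.988,"ty": 0.087,"tz": 0,"ax": 0,"ay": 0,"az": 0}]}}

```text
clock: 25.45
eef_pos: [573.7, -187.0, 149.9]
tcp_rot: [-3.141, -0.0, 1.689]
contact_force: [0.3, 0.1, -2.6]
opening: 0.763
grasp_force: 45.7
```

{"op": "step_arm", "data": {"moves": [{"tx": 0.988,"ty": 0.087,"tz": 0,"ax": 0,"ay": 0,"az": 0},{"tx": 0.988,"ty": 0.087,"tz": 0,"ax": 0,"ay": 0,"az": 0},{"tx": 0.988,"ty": 0.087,"tz": 0,"ax": 0,"ay": 0,"az": 0},{"tx": 0.988,"ty": 0.087,"tz": 0,"ax": 0,"ay": 0,"az": 0},{"tx": 0.988,"ty": 0.087,"tz": 0,"ax": 0,"ay": 0,"az": 0}]}}

```text
clock: 26.08
eef_pos: [569.8, -63.3, 149.9]
tcp_rot: [-3.141, -0.0, 1.689]
contact_force: [-0.5, -0.4, -2.5]
opening: 0.761
grasp_force: 45.7
```

{"op": "step_arm", "data": {"moves": [{"tx": 0.988,"ty": 0.087,"tz": 0,"ax": 0,"ay": 0,"az": 0},{"tx": 0.988,"ty": 0.087,"tz": 0,"ax": 0,"ay": 0,"az": 0},{"tx": 0.988,"ty": 0.087,"tz": 0,"ax": 0,"ay": 0,"az": 0},{"tx": 0.988,"ty": 0.087,"tz": 0,"ax": 0,"ay": 0,"az": 0},{"tx": 0.988,"ty": 0.087,"tz": 0,"ax": 0,"ay": 0,"az": 0}]}}

```text
clock: 26.7
eef_pos: [565.9, 60.5, 150.0]
tcp_rot: [-3.141, -0.0, 1.689]
contact_force: [0.5, 0.4, -2.4]
opening: 0.761
grasp_force: 45.7
```

{"op": "step_arm", "data": {"moves": [{"tx": 0.988,"ty": 0.087,"tz": 0,"ax": 0,"ay": 0,"az": 0},{"tx": 0.988,"ty": 0.087,"tz": 0,"ax": 0,"ay": 0,"az": 0},{"tx": 0.988,"ty": 0.087,"tz": 0,"ax": 0,"ay": 0,"az": 0},{"tx": 0.988,"ty": 0.087,"tz": 0,"ax": 0,"ay": 0,"az": 0},{"tx": 0.988,"ty": 0.087,"tz": 0,"ax": 0,"ay": 0,"az": 0}]}}

```text
clock: 27.32
eef_pos: [562.0, 184.3, 149.9]
tcp_rot: [-3.141, 0.0, 1.689]
contact_force: [-0.4, -0.6, -2.7]
opening: 0.764
grasp_force: 45.7
```

{"op": "step_arm", "data": {"moves": [{"tx": 0.988,"ty": 0.087,"tz": 0,"ax": 0,"ay": 0,"az": 0},{"tx": 0.988,"ty": 0.087,"tz": 0,"ax": 0,"ay": 0,"az": 0},{"tx": 0,"ty": 0,"tz": 0,"ax": 0,"ay": 0,"az": 0},{"tx": 0,"ty": 0,"tz": 0.6,"ax": 0,"ay": 0,"az": 0},{"tx": 0,"ty": 0,"tz": 0.6,"ax": 0,"ay": 0,"az": 0}]}}

```text
clock: 27.95
eef_pos: [560.9, 231.6, 118.9]
tcp_rot: [-3.141, 0.0, 1.688]
contact_force: [-1.0, -0.4, -2.5]
opening: 0.766
grasp_force: 45.7
```

{"op": "step_arm", "data": {"moves": [{"tx": 0,"ty": 0,"tz": 0.2,"ax": 0,"ay": 0,"az": 0},{"tx": 0,"ty": 0,"tz": 0.1,"ax": 0,"ay": 0,"az": 0},{"tx": 0,"ty": 0,"tz": 0.07,"ax": 0,"ay": 0,"az": 0}]}}

```text
clock: 28.32
eef_pos: [561.7, 232.0, 111.1]
tcp_rot: [3.141, -0.0, 1.688]
contact_force: [-0.3, -0.5, -3.1]
opening: 0.762
grasp_force: 45.7
```

```bash
python3 - <<'E'
from plan import *
stat();print(S(*r.sense()["eef_pos"][:2]));look("side")
E
```

```text
28.32 [561.7 232.  111.1] [ 3.141 -0.     1.688] F [-0.3 -0.5 -3.1] op 0.762 q [ 0.39  0.49  1.78 -0.    0.86  0.27]
(np.float64(48.4), np.float64(92.6))
side [495.3 353.3  84.6  25. ]
side [758.4 148.9  82.6  27.9]
side [ 574.6 -134.4   69.2   35.5]
side [ 693.4 -275.3   69.5   34.1]
side [ 477.8 -163.2   69.2   32.9]
side [ 671.2 -407.6   69.2   34.2]
side [ 663.7 -544.3   69.2   32.6]
side [ 524.4 -441.8   69.3   32.4]
side [ 380.7 -502.9   61.7   29.9]
```

{"op": "step_arm", "data": {"moves": [{"tx": 0,"ty": 0,"tz": 0,"ax": 0,"ay": 0,"az": 0},{"tx": 0,"ty": 0,"tz": 0,"ax": 0,"ay": 0,"az": 0}], "gripper": 0.88}}

```text
clock: 28.62
eef_pos: [561.9, 232.4, 111.7]
tcp_rot: [3.14, -0.0, 1.688]
contact_force: [-0.5, 0.0, 0.3]
opening: 0.88
grasp_force: 0.0
```

{"op": "step_arm", "data": {"moves": [{"tx": 0,"ty": 0,"tz": -0.6,"ax": 0,"ay": 0,"az": 0},{"tx": 0,"ty": 0,"tz": -1,"ax": 0,"ay": 0,"az": 0},{"tx": 0,"ty": 0,"tz": -1,"ax": 0,"ay": 0,"az": 0}]}}

```text
clock: 29.0
eef_pos: [561.7, 232.3, 177.9]
tcp_rot: [3.141, -0.0, 1.688]
contact_force: [0.2, -0.1, 0.2]
opening: 0.879
grasp_force: 0.0
```

{"op": "step_arm", "data": {"moves": [{"tx": -0.971,"ty": -0.073,"tz": 0.155,"ax": 0,"ay": 0,"az": 0},{"tx": -0.971,"ty": -0.073,"tz": 0.155,"ax": 0,"ay": 0,"az": 0},{"tx": -0.971,"ty": -0.073,"tz": 0.155,"ax": 0,"ay": 0,"az": 0},{"tx": -0.971,"ty": -0.073,"tz": 0.155,"ax": 0,"ay": 0,"az": 0},{"tx": -0.971,"ty": -0.073,"tz": 0.155,"ax": 0,"ay": 0,"az": 0}], "gripper": 1}}

```text
clock: 29.62
eef_pos: [567.1, 109.9, 157.9]
tcp_rot: [3.14, -0.0, 1.688]
contact_force: [0.9, -0.8, -0.8]
opening: 0.994
grasp_force: 0.0
```

{"op": "step_arm", "data": {"moves": [{"tx": -0.971,"ty": -0.073,"tz": 0.155,"ax": 0,"ay": 0,"az": 0},{"tx": -0.971,"ty": -0.073,"tz": 0.155,"ax": 0,"ay": 0,"az": 0},{"tx": -0.971,"ty": -0.073,"tz": 0.155,"ax": 0,"ay": 0,"az": 0},{"tx": -0.971,"ty": -0.073,"tz": 0.155,"ax": 0,"ay": 0,"az": 0},{"tx": -0.971,"ty": -0.073,"tz": 0.155,"ax": 0,"ay": 0,"az": 0}]}}

```text
clock: 30.25
eef_pos: [572.4, -11.8, 138.5]
tcp_rot: [3.14, 0.0, 1.688]
contact_force: [0.5, -0.2, -0.2]
opening: 0.999
grasp_force: 0.0
```

{"op": "step_arm", "data": {"moves": [{"tx": -0.971,"ty": -0.073,"tz": 0.155,"ax": 0,"ay": 0,"az": 0},{"tx": -0.971,"ty": -0.073,"tz": 0.155,"ax": 0,"ay": 0,"az": 0},{"tx": -0.971,"ty": -0.073,"tz": 0.155,"ax": 0,"ay": 0,"az": 0},{"tx": -0.971,"ty": -0.073,"tz": 0.155,"ax": 0,"ay": 0,"az": 0},{"tx": -0.971,"ty": -0.073,"tz": 0.155,"ax": 0,"ay": 0,"az": 0}]}}

```text
clock: 30.88
eef_pos: [577.6, -133.6, 119.2]
tcp_rot: [3.14, 0.001, 1.688]
contact_force: [-0.4, 0.4, 0.3]
opening: 0.999
grasp_force: 0.0
```

```bash
python3 - <<'E'
from plan import *
stat();look("side");intray();print(plan(577,-133,50))
E
```

```text
30.88 [ 577.6 -133.6  119.2] [3.140e+00 1.000e-03 1.688e+00] F [-0.4  0.4  0.3] op 0.999 q [-0.23  0.46  1.81  0.    0.86 -0.35]
side [495.1 352.6  85.2  23.7]
side [747.7 144.3  82.1  24.2]
side [ 575.4 -135.9   69.2   33.4]
side [ 690.  -274.4   69.4   33.6]
side [ 474.6 -162.4   69.5   33.1]
side [ 671.2 -410.    69.3   33.5]
side [ 663.4 -544.9   69.4   33.1]
side [ 525.2 -440.9   69.3   33.3]
side [ 380.5 -501.5   61.8   30.2]
tray [561.  230.3 131.1  31.6] (np.float64(47.5), np.float64(91.0))
tray [466.3 221.3 131.   31.6] (np.float64(-47.7), np.float64(93.1))
(array([ 0.07, -0.02,  2.75]), None)
```

{"op": "step_arm", "data": {"moves": [{"tx": 0,"ty": 0,"tz": 0.7,"ax": 0,"ay": 0,"az": 0},{"tx": 0,"ty": 0,"tz": 0.7,"ax": 0,"ay": 0,"az": 0},{"tx": 0,"ty": 0,"tz": 0.7,"ax": 0,"ay": 0,"az": 0},{"tx": 0,"ty": 0,"tz": 0.64,"ax": 0,"ay": 0,"az": 0}]}}

```text
clock: 31.48
eef_pos: [576.6, -132.1, 47.7]
tcp_rot: [-3.141, -0.0, 1.689]
contact_force: [-0.1, 0.3, 0.3]
opening: 1.002
grasp_force: 0.0
```

{"op": "step_arm", "data": {"moves": [{"tx": 0,"ty": 0,"tz": 0,"ax": 0,"ay": 0,"az": 0},{"tx": 0,"ty": 0,"tz": 0,"ax": 0,"ay": 0,"az": 0},{"tx": 0,"ty": 0,"tz": 0,"ax": 0,"ay": 0,"az": 0}], "gripper": 0}}

```text
clock: 31.85
eef_pos: [577.1, -132.7, 49.7]
tcp_rot: [3.141, 0.0, 1.688]
contact_force: [-0.3, -0.0, -3.1]
opening: 0.763
grasp_force: 45.0
```

{"op": "step_arm", "data": {"moves": [{"tx": 0,"ty": 0,"tz": -1,"ax": 0,"ay": 0,"az": 0},{"tx": 0,"ty": 0,"tz": -1,"ax": 0,"ay": 0,"az": 0},{"tx": 0,"ty": 0,"tz": -1,"ax": 0,"ay": 0,"az": 0},{"tx": 0,"ty": 0,"tz": -1,"ax": 0,"ay": 0,"az": 0}]}}

```text
clock: 32.35
eef_pos: [576.8, -132.7, 150.5]
tcp_rot: [3.141, 0.0, 1.688]
contact_force: [-0.4, -1.0, -4.2]
opening: 0.759
grasp_force: 45.9
```

{"op": "step_arm", "data": {"moves": [{"tx": 0.988,"ty": 0.098,"tz": 0,"ax": 0,"ay": 0,"az": 0},{"tx": 0.988,"ty": 0.098,"tz": 0,"ax": 0,"ay": 0,"az": 0},{"tx": 0.988,"ty": 0.098,"tz": 0,"ax": 0,"ay": 0,"az": 0},{"tx": 0.988,"ty": 0.098,"tz": 0,"ax": 0,"ay": 0,"az": 0},{"tx": 0.988,"ty": 0.098,"tz": 0,"ax": 0,"ay": 0,"az": 0}]}}

```text
clock: 32.98
eef_pos: [574.5, -7.8, 149.7]
tcp_rot: [3.141, 0.0, 1.688]
contact_force: [-0.2, 0.1, -3.0]
opening: 0.76
grasp_force: 46.1
```

```bash
python3 - <<'E'
from plan import *
stat();print(plan(*C(48,0),111))
E
```

```text
32.98 [574.5  -7.8 149.7] [3.141 0.    1.688] F [-0.2  0.1 -3. ] op 0.76 q [-0.02  0.4   1.83  0.    0.91 -0.13]
(array([5.88, 0.6 , 1.55]), None)
```

{"op": "step_arm", "data": {"moves": [{"tx": 0.98,"ty": 0.1,"tz": 0,"ax": 0,"ay": 0,"az": 0},{"tx": 0.98,"ty": 0.1,"tz": 0,"ax": 0,"ay": 0,"az": 0},{"tx": 0.98,"ty": 0.1,"tz": 0,"ax": 0,"ay": 0,"az": 0},{"tx": 0.98,"ty": 0.1,"tz": 0,"ax": 0,"ay": 0,"az": 0},{"tx": 0.98,"ty": 0.1,"tz": 0,"ax": 0,"ay": 0,"az": 0}]}}

```text
clock: 33.6
eef_pos: [572.5, 115.3, 149.7]
tcp_rot: [3.141, 0.0, 1.688]
contact_force: [0.2, 0.4, -3.2]
opening: 0.763
grasp_force: 46.1
```

{"op": "step_arm", "data": {"moves": [{"tx": 0.98,"ty": 0.1,"tz": 0,"ax": 0,"ay": 0,"az": 0},{"tx": 0,"ty": 0,"tz": 0,"ax": 0,"ay": 0,"az": 0},{"tx": 0,"ty": 0,"tz": 0.6,"ax": 0,"ay": 0,"az": 0},{"tx": 0,"ty": 0,"tz": 0.6,"ax": 0,"ay": 0,"az": 0},{"tx": 0,"ty": 0,"tz": 0.2,"ax": 0,"ay": 0,"az": 0}]}}

```text
clock: 34.22
eef_pos: [571.3, 138.3, 112.5]
tcp_rot: [-3.139, 0.0, 1.688]
contact_force: [0.8, 0.3, -3.7]
opening: 0.761
grasp_force: 46.1
```

{"op": "step_arm", "data": {"moves": [{"tx": 0,"ty": 0,"tz": 0.1,"ax": 0,"ay": 0,"az": 0},{"tx": 0,"ty": 0,"tz": 0.06,"ax": 0,"ay": 0,"az": 0},{"tx": 0,"ty": 0,"tz": 0,"ax": 0,"ay": 0,"az": 0}]}}

```text
clock: 34.6
eef_pos: [572.5, 139.2, 110.6]
tcp_rot: [3.141, -0.0, 1.688]
contact_force: [-0.4, 0.2, -3.2]
opening: 0.76
grasp_force: 46.1
```

{"op": "step_arm", "data": {"moves": [{"tx": 0,"ty": 0,"tz": 0,"ax": 0,"ay": 0,"az": 0},{"tx": 0,"ty": 0,"tz": 0,"ax": 0,"ay": 0,"az": 0}], "gripper": 0.88}}

```text
clock: 34.85
eef_pos: [572.8, 139.3, 111.0]
tcp_rot: [3.14, -0.0, 1.688]
contact_force: [-0.1, -0.4, -0.7]
opening: 0.879
grasp_force: 0.0
```

{"op": "step_arm", "data": {"moves": [{"tx": 0,"ty": 0,"tz": -0.6,"ax": 0,"ay": 0,"az": 0},{"tx": 0,"ty": 0,"tz": -1,"ax": 0,"ay": 0,"az": 0},{"tx": 0,"ty": 0,"tz": -1,"ax": 0,"ay": 0,"az": 0}]}}

```text
clock: 35.22
eef_pos: [572.6, 139.2, 177.3]
tcp_rot: [3.141, -0.0, 1.688]
contact_force: [0.7, 0.5, 0.6]
opening: 0.883
grasp_force: 0.0
```

```bash
python3 - <<'E'
from plan import *
stat();look("top");intray();print(plan(476,-162,118))
E
```

```text
35.23 [572.6 139.2 177.3] [ 3.141 -0.     1.688] F [0.7 0.5 0.6] op 0.883 q [ 0.24  0.38  1.78 -0.    0.97  0.12]
top [ 692.8 -273.1   71.2   31.9]
top [ 672.4 -406.2   71.5   32.6]
top [ 664.8 -540.6   71.1   32.1]
top [609.8 263.8  67.6  21.8]
top [ 526.7 -437.1   71.2   31.9]
top [ 478.  -159.8   71.3   32.1]
top [ 382.9 -501.9   63.4   28.2]
top [75.8 -8.7 82.5 29.3]
tray [570.2 231.8 130.7  28.7] (np.float64(56.8), np.float64(91.4))
tray [ 73.8 -14.6 143.1  29. ] (np.float64(-465.1), np.float64(-95.4))
(array([-11.52,  -5.34,   2.41]), None)
```

{"op": "step_arm", "data": {"moves": [{"tx": -0.958,"ty": -0.44,"tz": 0.2,"ax": 0,"ay": 0,"az": 0},{"tx": -0.958,"ty": -0.44,"tz": 0.2,"ax": 0,"ay": 0,"az": 0},{"tx": -0.958,"ty": -0.44,"tz": 0.2,"ax": 0,"ay": 0,"az": 0},{"tx": -0.958,"ty": -0.44,"tz": 0.2,"ax": 0,"ay": 0,"az": 0},{"tx": -0.958,"ty": -0.44,"tz": 0.2,"ax": 0,"ay": 0,"az": 0}], "gripper": 1}}

```text
clock: 35.95
eef_pos: [531.4, 13.1, 150.2]
tcp_rot: [3.142, 0.0, 1.688]
contact_force: [-0.0, -0.8, -0.6]
opening: 1.002
grasp_force: 0.0
```

{"op": "step_arm", "data": {"moves": [{"tx": -0.958,"ty": -0.44,"tz": 0.2,"ax": 0,"ay": 0,"az": 0},{"tx": -0.958,"ty": -0.44,"tz": 0.2,"ax": 0,"ay": 0,"az": 0},{"tx": -0.958,"ty": -0.44,"tz": 0.2,"ax": 0,"ay": 0,"az": 0},{"tx": -0.958,"ty": -0.44,"tz": 0.2,"ax": 0,"ay": 0,"az": 0},{"tx": -0.958,"ty": -0.44,"tz": 0.2,"ax": 0,"ay": 0,"az": 0}]}}

```text
clock: 36.58
eef_pos: [490.8, -112.4, 125.3]
tcp_rot: [3.141, 0.0, 1.688]
contact_force: [-0.3, -0.3, -0.7]
opening: 1.002
grasp_force: 0.0
```

{"op": "step_arm", "data": {"moves": [{"tx": -0.958,"ty": -0.44,"tz": 0.2,"ax": 0,"ay": 0,"az": 0},{"tx": -0.958,"ty": -0.44,"tz": 0.2,"ax": 0,"ay": 0,"az": 0},{"tx": 0,"ty": 0,"tz": 0,"ax": 0,"ay": 0,"az": 0}]}}

```text
clock: 36.95
eef_pos: [474.3, -162.8, 115.1]
tcp_rot: [-3.141, -0.0, 1.686]
contact_force: [-0.3, -0.1, 0.8]
opening: 1.002
grasp_force: 0.0
```

```bash
python3 - <<'E'
from plan import *
stat();look("side");intray();print(plan(477,-161.5,50))
E
```

```text
36.95 [ 474.3 -162.8  115.1] [-3.141 -0.     1.686] F [-0.3 -0.1  0.8] op 1.002 q [-0.33  0.35  2.01 -0.    0.78 -0.45]
side [494.4 351.8  84.1  23. ]
side [ 692.7 -275.9   69.    33.4]
side [ 477.4 -163.8   69.2   33.4]
side [ 671.  -408.7   69.2   33.3]
side [ 664.  -544.5   69.2   33.4]
side [ 524.4 -440.4   69.4   32.3]
side [ 380.5 -503.7   61.8   29.7]
tray [572.7 138.1 130.8  32. ] (np.float64(48.4), np.float64(-1.9))
tray [561.1 229.4 130.7  31.8] (np.float64(47.4), np.float64(90.1))
tray [467.  222.7 130.9  31.7] (np.float64(-46.8), np.float64(94.4))
(array([-0.01,  0.08,  2.62]), None)
```

{"op": "step_arm", "data": {"moves": [{"tx": 0,"ty": 0.08,"tz": 0.7,"ax": 0,"ay": 0,"az": 0},{"tx": 0,"ty": 0,"tz": 0.7,"ax": 0,"ay": 0,"az": 0},{"tx": 0,"ty": 0,"tz": 0.7,"ax": 0,"ay": 0,"az": 0},{"tx": 0,"ty": 0,"tz": 0.48,"ax": 0,"ay": 0,"az": 0}]}}

```text
clock: 37.55
eef_pos: [476.7, -160.6, 49.3]
tcp_rot: [-3.14, -0.001, 1.689]
contact_force: [-1.4, 0.2, 0.3]
opening: 1.001
grasp_force: 0.0
```

{"op": "step_arm", "data": {"moves": [{"tx": 0,"ty": 0,"tz": 0,"ax": 0,"ay": 0,"az": 0},{"tx": 0,"ty": 0,"tz": 0,"ax": 0,"ay": 0,"az": 0},{"tx": 0,"ty": 0,"tz": 0,"ax": 0,"ay": 0,"az": 0}], "gripper": 0}}

```text
clock: 37.92
eef_pos: [477.1, -161.5, 51.2]
tcp_rot: [3.141, 0.0, 1.688]
contact_force: [0.1, 0.4, -2.6]
opening: 0.768
grasp_force: 44.8
```

{"op": "step_arm", "data": {"moves": [{"tx": 0,"ty": 0,"tz": -1,"ax": 0,"ay": 0,"az": 0},{"tx": 0,"ty": 0,"tz": -1,"ax": 0,"ay": 0,"az": 0},{"tx": 0,"ty": 0,"tz": -1,"ax": 0,"ay": 0,"az": 0},{"tx": 0,"ty": 0,"tz": -1,"ax": 0,"ay": 0,"az": 0}]}}

```text
clock: 38.42
eef_pos: [476.8, -161.5, 152.0]
tcp_rot: [3.141, 0.0, 1.688]
contact_force: [-0.3, -0.4, -2.8]
opening: 0.762
grasp_force: 45.7
```

{"op": "step_arm", "data": {"moves": [{"tx": 0.961,"ty": 0.113,"tz": 0,"ax": 0,"ay": 0,"az": 0},{"tx": 0.961,"ty": 0.113,"tz": 0,"ax": 0,"ay": 0,"az": 0},{"tx": 0.961,"ty": 0.113,"tz": 0,"ax": 0,"ay": 0,"az": 0},{"tx": 0.961,"ty": 0.113,"tz": 0,"ax": 0,"ay": 0,"az": 0},{"tx": 0.961,"ty": 0.113,"tz": 0,"ax": 0,"ay": 0,"az": 0}]}}

```text
clock: 39.05
eef_pos: [476.7, -39.8, 151.2]
tcp_rot: [3.141, 0.0, 1.688]
contact_force: [-1.1, -0.3, -3.0]
opening: 0.766
grasp_force: 45.8
```

```bash
python3 - <<'E'
from plan import *
stat();print(plan(*C(-48,0),111))
E
```

```text
39.05 [476.7 -39.8 151.2] [3.141 0.    1.688] F [-1.1 -0.3 -3. ] op 0.766 q [-0.09  0.27  2.04 -0.    0.84 -0.2 ]
(array([6.7 , 0.79, 1.61]), None)
```

{"op": "step_arm", "data": {"moves": [{"tx": 0.957,"ty": 0.113,"tz": 0,"ax": 0,"ay": 0,"az": 0},{"tx": 0.957,"ty": 0.113,"tz": 0,"ax": 0,"ay": 0,"az": 0},{"tx": 0.957,"ty": 0.113,"tz": 0,"ax": 0,"ay": 0,"az": 0},{"tx": 0.957,"ty": 0.113,"tz": 0,"ax": 0,"ay": 0,"az": 0},{"tx": 0.957,"ty": 0.113,"tz": 0,"ax": 0,"ay": 0,"az": 0}]}}

```text
clock: 39.67
eef_pos: [476.8, 80.7, 151.2]
tcp_rot: [3.141, 0.0, 1.688]
contact_force: [0.6, -0.7, -2.6]
opening: 0.762
grasp_force: 45.8
```

{"op": "step_arm", "data": {"moves": [{"tx": 0.957,"ty": 0.113,"tz": 0,"ax": 0,"ay": 0,"az": 0},{"tx": 0.957,"ty": 0.113,"tz": 0,"ax": 0,"ay": 0,"az": 0},{"tx": 0,"ty": 0,"tz": 0,"ax": 0,"ay": 0,"az": 0},{"tx": 0,"ty": 0,"tz": 0.6,"ax": 0,"ay": 0,"az": 0},{"tx": 0,"ty": 0,"tz": 0.6,"ax": 0,"ay": 0,"az": 0}]}}

```text
clock: 40.3
eef_pos: [476.6, 127.4, 119.8]
tcp_rot: [-3.141, 0.0, 1.688]
contact_force: [-0.4, -1.1, -2.6]
opening: 0.763
grasp_force: 45.8
```

{"op": "step_arm", "data": {"moves": [{"tx": 0,"ty": 0,"tz": 0.2,"ax": 0,"ay": 0,"az": 0},{"tx": 0,"ty": 0,"tz": 0.1,"ax": 0,"ay": 0,"az": 0},{"tx": 0,"ty": 0,"tz": 0.07,"ax": 0,"ay": 0,"az": 0},{"tx": 0,"ty": 0,"tz": 0,"ax": 0,"ay": 0,"az": 0}]}}

```text
clock: 40.8
eef_pos: [477.0, 128.1, 111.8]
tcp_rot: [3.141, -0.0, 1.688]
contact_force: [0.7, -0.3, -2.2]
opening: 0.763
grasp_force: 45.8
```

{"op": "step_arm", "data": {"moves": [{"tx": 0,"ty": 0,"tz": 0,"ax": 0,"ay": 0,"az": 0},{"tx": 0,"ty": 0,"tz": 0,"ax": 0,"ay": 0,"az": 0}], "gripper": 0.86}}

```text
clock: 41.05
eef_pos: [477.3, 128.2, 112.1]
tcp_rot: [3.141, -0.0, 1.688]
contact_force: [0.7, -0.1, 0.3]
opening: 0.861
grasp_force: 0.0
```

{"op": "step_arm", "data": {"moves": [{"tx": 0,"ty": 0,"tz": -0.6,"ax": 0,"ay": 0,"az": 0},{"tx": 0,"ty": 0,"tz": -1,"ax": 0,"ay": 0,"az": 0},{"tx": 0,"ty": 0,"tz": -1,"ax": 0,"ay": 0,"az": 0}]}}

```text
clock: 41.42
eef_pos: [477.0, 128.2, 178.4]
tcp_rot: [3.141, -0.0, 1.688]
contact_force: [-0.1, 0.0, -0.6]
opening: 0.859
grasp_force: 0.0
```

```bash
python3 - <<'E'
from plan import *
stat();look("side");intray();print(plan(526,-438.5,115))
E
```

```text
41.42 [477.  128.2 178.4] [ 3.141 -0.     1.688] F [-0.1  0.  -0.6] op 0.859 q [0.26 0.25 1.98 0.   0.91 0.14]
side [495.8 354.   85.1  23.2]
side [755.7 146.   82.   28. ]
side [ 690.9 -275.2   69.2   32.8]
side [ 670.9 -408.5   69.3   33.5]
side [ 663.5 -544.6   69.6   32.7]
side [ 525.2 -442.1   69.6   33.2]
side [ 380.7 -504.3   61.8   30.5]
tray [575.6 115.1 130.   19.4] (np.float64(48.5), np.float64(-25.2))
tray [459.1 220.4 130.9  29.5] (np.float64(-55.0), np.float64(93.0))
tray [ 72.1 -10.7 141.9  32.8] (np.float64(-466.2), np.float64(-91.3))
(array([-22.75,  -0.8 ,   2.58]), None)
```

{"op": "step_arm", "data": {"moves": [{"tx": -0.948,"ty": -0.033,"tz": 0.107,"ax": 0,"ay": 0,"az": 0},{"tx": -0.948,"ty": -0.033,"tz": 0.107,"ax": 0,"ay": 0,"az": 0},{"tx": -0.948,"ty": -0.033,"tz": 0.107,"ax": 0,"ay": 0,"az": 0},{"tx": -0.948,"ty": -0.033,"tz": 0.107,"ax": 0,"ay": 0,"az": 0},{"tx": -0.948,"ty": -0.033,"tz": 0.107,"ax": 0,"ay": 0,"az": 0}], "gripper": 1}}

```text
clock: 42.15
eef_pos: [486.6, 9.2, 163.3]
tcp_rot: [3.142, 0.0, 1.688]
contact_force: [-0.7, 0.2, -0.3]
opening: 0.999
grasp_force: 0.0
```

{"op": "step_arm", "data": {"moves": [{"tx": -0.948,"ty": -0.033,"tz": 0.107,"ax": 0,"ay": 0,"az": 0},{"tx": -0.948,"ty": -0.033,"tz": 0.107,"ax": 0,"ay": 0,"az": 0},{"tx": -0.948,"ty": -0.033,"tz": 0.107,"ax": 0,"ay": 0,"az": 0},{"tx": -0.948,"ty": -0.033,"tz": 0.107,"ax": 0,"ay": 0,"az": 0},{"tx": -0.948,"ty": -0.033,"tz": 0.107,"ax": 0,"ay": 0,"az": 0}]}}

```text
clock: 42.78
eef_pos: [496.4, -109.0, 149.9]
tcp_rot: [-3.142, -0.0, 1.688]
contact_force: [-0.1, 0.1, -1.1]
opening: 0.994
grasp_force: 0.0
```

{"op": "step_arm", "data": {"moves": [{"tx": -0.948,"ty": -0.033,"tz": 0.107,"ax": 0,"ay": 0,"az": 0},{"tx": -0.948,"ty": -0.033,"tz": 0.107,"ax": 0,"ay": 0,"az": 0},{"tx": -0.948,"ty": -0.033,"tz": 0.107,"ax": 0,"ay": 0,"az": 0},{"tx": -0.948,"ty": -0.033,"tz": 0.107,"ax": 0,"ay": 0,"az": 0},{"tx": -0.948,"ty": -0.033,"tz": 0.107,"ax": 0,"ay": 0,"az": 0}]}}

```text
clock: 43.4
eef_pos: [506.2, -227.1, 136.5]
tcp_rot: [-3.142, -0.0, 1.688]
contact_force: [0.1, -0.4, 0.5]
opening: 1.0
grasp_force: 0.0
```

{"op": "step_arm", "data": {"moves": [{"tx": -0.948,"ty": -0.033,"tz": 0.107,"ax": 0,"ay": 0,"az": 0},{"tx": -0.948,"ty": -0.033,"tz": 0.107,"ax": 0,"ay": 0,"az": 0},{"tx": -0.948,"ty": -0.033,"tz": 0.107,"ax": 0,"ay": 0,"az": 0},{"tx": -0.948,"ty": -0.033,"tz": 0.107,"ax": 0,"ay": 0,"az": 0},{"tx": -0.948,"ty": -0.033,"tz": 0.107,"ax": 0,"ay": 0,"az": 0}]}}

```text
clock: 44.02
eef_pos: [516.2, -346.2, 122.9]
tcp_rot: [3.142, 0.0, 1.688]
contact_force: [0.3, -0.7, -1.0]
opening: 1.001
grasp_force: 0.0
```

{"op": "step_arm", "data": {"moves": [{"tx": -0.948,"ty": -0.033,"tz": 0.107,"ax": 0,"ay": 0,"az": 0},{"tx": -0.948,"ty": -0.033,"tz": 0.107,"ax": 0,"ay": 0,"az": 0},{"tx": -0.948,"ty": -0.033,"tz": 0.107,"ax": 0,"ay": 0,"az": 0},{"tx": -0.948,"ty": -0.033,"tz": 0.107,"ax": 0,"ay": 0,"az": 0},{"tx": 0,"ty": 0,"tz": 0,"ax": 0,"ay": 0,"az": 0}]}}

```text
clock: 44.65
eef_pos: [523.9, -441.0, 112.1]
tcp_rot: [3.141, 0.0, 1.687]
contact_force: [0.5, -0.0, -1.1]
opening: 1.002
grasp_force: 0.0
```

```bash
python3 - <<'E'
from plan import *
stat();look("side");intray();print(plan(526,-438.5,50))
E
```

```text
44.65 [ 523.9 -441.   112.1] [3.141 0.    1.687] F [ 0.5 -0.  -1.1] op 1.002 q [-0.7   0.59  1.6  -0.    0.95 -0.82]
side [495.1 352.6  86.   25.4]
side [758.4 145.6  83.6  29.7]
side [ 681.9 -266.4   69.2   30.4]
side [ 670.6 -406.3   69.4   33.7]
side [ 664.5 -545.2   69.5   32.5]
side [ 524.9 -442.    69.3   33. ]
side [ 381.1 -504.1   61.6   29.4]
tray [573.  137.6 130.8  31.6] (np.float64(48.5), np.float64(-2.5))
tray [560.6 230.6 130.8  31.9] (np.float64(47.1), np.float64(91.4))
tray [477.  126.8 131.   31.5] (np.float64(-48.0), np.float64(-2.0))
tray [466.8 222.1 130.7  31.9] (np.float64(-47.0), np.float64(93.9))
(array([0.01, 0.1 , 2.49]), None)
```

{"op": "step_arm", "data": {"moves": [{"tx": 0.01,"ty": 0.08,"tz": 0.7,"ax": 0,"ay": 0,"az": 0},{"tx": 0,"ty": 0,"tz": 0.7,"ax": 0,"ay": 0,"az": 0},{"tx": 0,"ty": 0,"tz": 0.7,"ax": 0,"ay": 0,"az": 0},{"tx": 0,"ty": 0,"tz": 0.37,"ax": 0,"ay": 0,"az": 0}]}}

```text
clock: 45.25
eef_pos: [525.2, -437.8, 48.6]
tcp_rot: [-3.14, -0.002, 1.689]
contact_force: [0.4, -0.0, 0.2]
opening: 1.002
grasp_force: 0.0
```

{"op": "step_arm", "data": {"moves": [{"tx": 0,"ty": 0,"tz": 0,"ax": 0,"ay": 0,"az": 0},{"tx": 0,"ty": 0,"tz": 0,"ax": 0,"ay": 0,"az": 0},{"tx": 0,"ty": 0,"tz": 0,"ax": 0,"ay": 0,"az": 0}], "gripper": 0}}

```text
clock: 45.62
eef_pos: [526.0, -438.8, 51.1]
tcp_rot: [3.141, 0.0, 1.688]
contact_force: [0.2, 1.4, -3.2]
opening: 0.762
grasp_force: 44.7
```

{"op": "step_arm", "data": {"moves": [{"tx": 0,"ty": 0,"tz": -1,"ax": 0,"ay": 0,"az": 0},{"tx": 0,"ty": 0,"tz": -1,"ax": 0,"ay": 0,"az": 0},{"tx": 0,"ty": 0,"tz": -1,"ax": 0,"ay": 0,"az": 0},{"tx": 0,"ty": 0,"tz": -1,"ax": 0,"ay": 0,"az": 0}]}}

```text
clock: 46.12
eef_pos: [525.7, -438.6, 151.7]
tcp_rot: [3.142, 0.0, 1.688]
contact_force: [-0.1, -0.1, -2.7]
opening: 0.761
grasp_force: 45.4
```

{"op": "step_arm", "data": {"moves": [{"tx": 0.949,"ty": 0.131,"tz": 0,"ax": 0,"ay": 0,"az": 0},{"tx": 0.949,"ty": 0.131,"tz": 0,"ax": 0,"ay": 0,"az": 0},{"tx": 0.949,"ty": 0.131,"tz": 0,"ax": 0,"ay": 0,"az": 0},{"tx": 0.949,"ty": 0.131,"tz": 0,"ax": 0,"ay": 0,"az": 0},{"tx": 0.949,"ty": 0.131,"tz": 0,"ax": 0,"ay": 0,"az": 0}]}}

```text
clock: 46.75
eef_pos: [528.2, -316.9, 150.4]
tcp_rot: [-3.141, -0.0, 1.689]
contact_force: [-0.1, -1.0, -1.7]
opening: 0.759
grasp_force: 45.4
```

{"op": "step_arm", "data": {"moves": [{"tx": 0.949,"ty": 0.131,"tz": 0,"ax": 0,"ay": 0,"az": 0},{"tx": 0.949,"ty": 0.131,"tz": 0,"ax": 0,"ay": 0,"az": 0},{"tx": 0.949,"ty": 0.131,"tz": 0,"ax": 0,"ay": 0,"az": 0},{"tx": 0.949,"ty": 0.131,"tz": 0,"ax": 0,"ay": 0,"az": 0},{"tx": 0.949,"ty": 0.131,"tz": 0,"ax": 0,"ay": 0,"az": 0}]}}

```text
clock: 47.38
eef_pos: [530.6, -197.6, 150.8]
tcp_rot: [3.141, 0.0, 1.688]
contact_force: [-0.7, -0.5, -2.8]
opening: 0.762
grasp_force: 45.4
```

{"op": "step_arm", "data": {"moves": [{"tx": 0.949,"ty": 0.131,"tz": 0,"ax": 0,"ay": 0,"az": 0},{"tx": 0.949,"ty": 0.131,"tz": 0,"ax": 0,"ay": 0,"az": 0},{"tx": 0.949,"ty": 0.131,"tz": 0,"ax": 0,"ay": 0,"az": 0},{"tx": 0.949,"ty": 0.131,"tz": 0,"ax": 0,"ay": 0,"az": 0},{"tx": 0.949,"ty": 0.131,"tz": 0,"ax": 0,"ay": 0,"az": 0}]}}

```text
clock: 48.0
eef_pos: [532.8, -77.9, 150.8]
tcp_rot: [3.141, 0.0, 1.688]
contact_force: [0.1, 0.0, -2.5]
opening: 0.762
grasp_force: 45.4
```

```bash
python3 - <<'E'
from plan import *
stat();print(plan(*C(0,-95),111))
E
```

```text
48.0 [532.8 -77.9 150.8] [3.141 0.    1.688] F [ 0.1  0.  -2.5] op 0.762 q [-0.15  0.35  1.91  0.    0.88 -0.27]
(array([4.67, 0.66, 1.59]), None)
```

{"op": "step_arm", "data": {"moves": [{"tx": 0.934,"ty": 0.132,"tz": 0,"ax": 0,"ay": 0,"az": 0},{"tx": 0.934,"ty": 0.132,"tz": 0,"ax": 0,"ay": 0,"az": 0},{"tx": 0.934,"ty": 0.132,"tz": 0,"ax": 0,"ay": 0,"az": 0},{"tx": 0.934,"ty": 0.132,"tz": 0,"ax": 0,"ay": 0,"az": 0},{"tx": 0.934,"ty": 0.132,"tz": 0,"ax": 0,"ay": 0,"az": 0}]}}

```text
clock: 48.62
eef_pos: [535.3, 39.9, 150.8]
tcp_rot: [3.141, 0.0, 1.688]
contact_force: [0.5, -0.1, -2.1]
opening: 0.759
grasp_force: 45.4
```

{"op": "step_arm", "data": {"moves": [{"tx": 0,"ty": 0,"tz": 0,"ax": 0,"ay": 0,"az": 0},{"tx": 0,"ty": 0,"tz": 0.6,"ax": 0,"ay": 0,"az": 0},{"tx": 0,"ty": 0,"tz": 0.6,"ax": 0,"ay": 0,"az": 0},{"tx": 0,"ty": 0,"tz": 0.2,"ax": 0,"ay": 0,"az": 0},{"tx": 0,"ty": 0,"tz": 0.1,"ax": 0,"ay": 0,"az": 0}]}}

```text
clock: 49.25
eef_pos: [535.3, 38.0, 112.4]
tcp_rot: [-3.14, -0.0, 1.688]
contact_force: [-0.1, 0.7, -1.9]
opening: 0.758
grasp_force: 45.4
```

{"op": "step_arm", "data": {"moves": [{"tx": 0,"ty": 0,"tz": 0.07,"ax": 0,"ay": 0,"az": 0},{"tx": 0,"ty": 0,"tz": 0,"ax": 0,"ay": 0,"az": 0}]}}

```text
clock: 49.5
eef_pos: [535.8, 38.4, 111.6]
tcp_rot: [3.141, 0.0, 1.688]
contact_force: [0.1, 0.2, -3.0]
opening: 0.761
grasp_force: 45.4
```

{"op": "step_arm", "data": {"moves": [{"tx": 0,"ty": 0,"tz": 0,"ax": 0,"ay": 0,"az": 0},{"tx": 0,"ty": 0,"tz": 0,"ax": 0,"ay": 0,"az": 0}], "gripper": 0.88}}

```text
clock: 49.75
eef_pos: [536.0, 38.5, 111.9]
tcp_rot: [3.141, 0.0, 1.688]
contact_force: [-1.0, 0.6, 0.4]
opening: 0.879
grasp_force: 0.0
```

{"op": "step_arm", "data": {"moves": [{"tx": 0,"ty": 0,"tz": -0.6,"ax": 0,"ay": 0,"az": 0},{"tx": 0,"ty": 0,"tz": -1,"ax": 0,"ay": 0,"az": 0},{"tx": 0,"ty": 0,"tz": -1,"ax": 0,"ay": 0,"az": 0},{"tx": 0,"ty": 0,"tz": -1,"ax": 0,"ay": 0,"az": 0}]}}

```text
clock: 50.25
eef_pos: [535.8, 38.5, 203.5]
tcp_rot: [3.14, 0.0, 1.688]
contact_force: [-0.5, 0.3, -0.0]
opening: 0.879
grasp_force: 0.0
```

```bash
cat >> plan.py <<'E'
def key(n="top",lo=85,hi=115):
    im,d,K,T=grab(n);P=cloud(d,K,T)
    q=P[(P[...,2]>lo)&(P[...,2]<hi)&(np.hypot(P[...,0]-498.5,P[...,1]-354.8)<40)]
    if len(q)<20: print(n,"few",len(q)); return
    z=np.percentile(q[:,2],90); q=q[q[:,2]>z-8]
    c,wh,a=cv2.minAreaRect(q[:,:2].astype(np.float32))
    if wh[0]<wh[1]: a-=90
    a=(a+90)%180-90
    print(n,"key c",np.round(c,1),"wh",np.round(wh,1),"z",round(z,1),"bow deg",round(a,1),"turn",round(np.deg2rad((6.7-a)%180),2),len(q))
E
python3 - <<'E'
from plan import *
stat();intray();key();key("side");print(plan(498.5,320,220),plan(498.5,354.8,99))
E
```

```text
50.25 [535.8  38.5 203.5] [3.14  0.    1.688] F [-0.5  0.3 -0. ] op 0.879 q [ 0.07  0.28  1.87 -0.    0.99 -0.05]
tray [561.9 230.3 131.   30.8] (np.float64(48.3), np.float64(90.9))
tray [558.2 127.  130.8  20. ] (np.float64(32.6), np.float64(-11.3))
tray [466.8 224.1 130.9  30.4] (np.float64(-46.8), np.float64(95.8))
top key c [498.4 355.8] wh [10.5 48.9] z 110.6 bow deg -7.7 turn 0.25 73
side key c [495.1 355.2] wh [20.3 51.6] z 108.2 bow deg -6.1 turn 0.22 50
(array([11.36, -0.19, -0.66]), None) (array([12.74, -0.05,  4.18]), None)
```

{"op": "step_arm", "data": {"moves": [{"tx": 0.947,"ty": -0.016,"tz": 0,"ax": 0,"ay": 0,"az": 0},{"tx": 0.947,"ty": -0.016,"tz": 0,"ax": 0,"ay": 0,"az": 0},{"tx": 0.947,"ty": -0.016,"tz": 0,"ax": 0,"ay": 0,"az": 0},{"tx": 0.947,"ty": -0.016,"tz": 0,"ax": 0,"ay": 0,"az": 0},{"tx": 0.947,"ty": -0.016,"tz": 0,"ax": 0,"ay": 0,"az": 0}], "gripper": 0.6}}

```text
clock: 51.02
eef_pos: [519.1, 156.4, 200.8]
tcp_rot: [-3.14, 0.0, 1.688]
contact_force: [0.3, 0.1, -0.2]
opening: 0.598
grasp_force: 0.0
```

{"op": "step_arm", "data": {"moves": [{"tx": 0.947,"ty": -0.016,"tz": 0,"ax": 0,"ay": 0,"az": 0},{"tx": 0.947,"ty": -0.016,"tz": 0,"ax": 0,"ay": 0,"az": 0},{"tx": 0.947,"ty": -0.016,"tz": 0,"ax": 0,"ay": 0,"az": 0},{"tx": 0.947,"ty": -0.016,"tz": 0,"ax": 0,"ay": 0,"az": 0},{"tx": 0.947,"ty": -0.016,"tz": 0,"ax": 0,"ay": 0,"az": 0}]}}

```text
clock: 51.65
eef_pos: [503.3, 273.6, 200.8]
tcp_rot: [-3.14, 0.0, 1.688]
contact_force: [0.5, -0.5, 0.1]
opening: 0.601
grasp_force: 0.0
```

{"op": "step_arm", "data": {"moves": [{"tx": 0.947,"ty": -0.016,"tz": 0,"ax": 0,"ay": 0,"az": 0},{"tx": 0.947,"ty": -0.016,"tz": 0,"ax": 0,"ay": 0,"az": 0},{"tx": 0,"ty": 0,"tz": 0,"ax": 0,"ay": 0,"az": 0}]}}

```text
clock: 52.02
eef_pos: [497.1, 321.4, 201.1]
tcp_rot: [-3.141, 0.0, 1.69]
contact_force: [-1.0, -0.0, -0.9]
opening: 0.601
grasp_force: 0.0
```

```bash
python3 - <<'E'
from plan import *
stat();intray();key("wrist");key("side");im,d,K,T=grab("wrist");save("w3",im)
print(plan(498.5,355,190))
E
```

```text
52.02 [497.1 321.4 201.1] [-3.141  0.     1.69 ] F [-1.  -0.  -0.9] op 0.601 q [0.57 0.36 1.76 0.   1.02 0.45]
tray [572.4 137.5 130.8  31.7] (np.float64(48.0), np.float64(-2.5))
tray [561.8 229.3 130.9  32.3] (np.float64(48.1), np.float64(89.9))
tray [535.3  38.  131.2  30.9] (np.float64(-0.5), np.float64(-97.0))
tray [476.2 126.8 130.9  32.2] (np.float64(-48.8), np.float64(-1.9))
tray [465.7 221.9 130.8  31.7] (np.float64(-48.2), np.float64(93.8))
wrist key c [497.7 358.9] wh [10.3 51.9] z 108.6 bow deg -9.6 turn 0.28 935
side key c [496.5 354.1] wh [20.4 50.8] z 107.9 bow deg -13.7 turn 0.36 48
(array([1.41, 0.21, 0.45]), None)
```

View pics/w3.png

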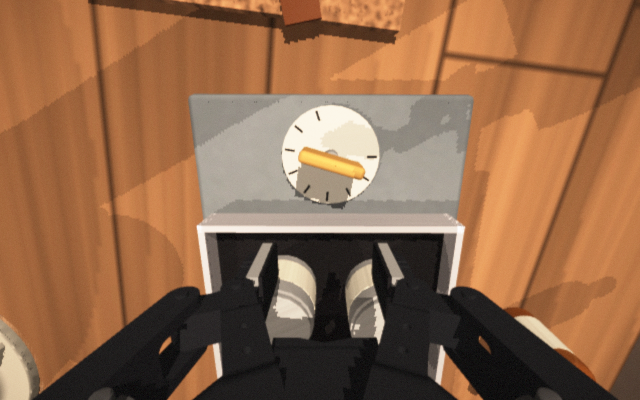

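All five tins stand in the tray. The dial is at (330,155), and the brass bow runs from (302,157) to (362,172), a turn of about 0.28 rad. I go above the key and turn the tool across the bow.

{"op": "step_arm", "data": {"moves": [{"tx": 0.7,"ty": 0.1,"tz": 0,"ax": 0,"ay": 0,"az": 0},{"tx": 0.69,"ty": 0.096,"tz": 0,"ax": 0,"ay": 0,"az": 0},{"tx": 0,"ty": 0,"tz": 0,"ax": 0,"ay": 0,"az": -0.102},{"tx": 0,"ty": 0,"tz": 0,"ax": 0,"ay": 0,"az": -0.102},{"tx": 0,"ty": 0,"tz": 0,"ax": 0,"ay": 0,"az": -0.102}]}}

```text
clock: 52.85
eef_pos: [498.3, 356.4, 201.4]
tcp_rot: [3.141, -0.0, 2.175]
contact_force: [-0.3, 0.6, -0.4]
opening: 0.6
grasp_force: 0.0
```

{"op": "step_arm", "data": {"moves": [{"tx": 0,"ty": 0,"tz": 0,"ax": 0,"ay": 0,"az": -0.102},{"tx": 0,"ty": 0,"tz": 0,"ax": 0,"ay": 0,"az": -0.102},{"tx": 0,"ty": 0,"tz": 0,"ax": 0,"ay": 0,"az": -0.102},{"tx": 0,"ty": 0,"tz": 0,"ax": 0,"ay": 0,"az": -0.102},{"tx": 0,"ty": 0,"tz": 0,"ax": 0,"ay": 0,"az": -0.102}]}}

```text
clock: 53.48
eef_pos: [498.4, 356.3, 201.5]
tcp_rot: [3.141, 0.0, 2.976]
contact_force: [-0.4, 0.8, 0.3]
opening: 0.599
grasp_force: 0.0
```

```bash
python3 - <<'E'
from plan import *
stat();key("wrist");key("side");print(plan(497.9,356.5,99,2.974));im,d,K,T=grab("wrist");save("w4",im)
E
```

```text
53.48 [498.4 356.3 201.5] [3.141 0.    2.976] F [-0.4  0.8  0.3] op 0.599 q [ 0.62  0.39  1.71  0.    1.04 -0.79]
wrist key c [497.5 359.4] wh [ 9.4 51.3] z 108.7 bow deg -9.7 turn 0.29 767
side key c [496.6 352. ] wh [16.7 50.9] z 108.3 bow deg -4.8 turn 0.2 48
(array([0.02, 0.01, 4.1 ]), np.float64(-0.001))
```

View pics/w4.png

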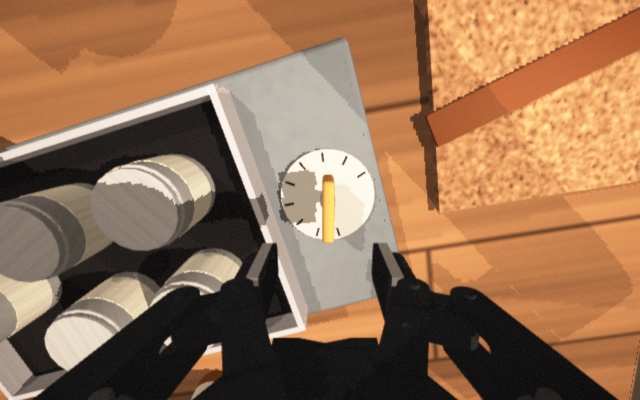

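The bow lies centred and parallel between the fingers at about (328,208). I descend and grip it.

{"op": "step_arm", "data": {"moves": [{"tx": 0,"ty": 0,"tz": 0.9,"ax": 0,"ay": 0,"az": 0},{"tx": 0,"ty": 0,"tz": 0.9,"ax": 0,"ay": 0,"az": 0},{"tx": 0,"ty": 0,"tz": 0.9,"ax": 0,"ay": 0,"az": 0},{"tx": 0,"ty": 0,"tz": 0.8,"ax": 0,"ay": 0,"az": 0},{"tx": 0,"ty": 0,"tz": 0.6,"ax": 0,"ay": 0,"az": 0}], "gripper": 0.4}}

```text
clock: 54.25
eef_pos: [498.2, 355.2, 97.8]
tcp_rot: [-3.141, -0.0, 2.969]
contact_force: [0.4, 0.8, 0.7]
opening: 0.398
grasp_force: 0.0
```

{"op": "step_arm", "data": {"moves": [{"tx": 0,"ty": 0,"tz": 0,"ax": 0,"ay": 0,"az": 0},{"tx": 0,"ty": 0,"tz": 0,"ax": 0,"ay": 0,"az": 0},{"tx": 0,"ty": 0,"tz": 0,"ax": 0,"ay": 0,"az": 0},{"tx": 0,"ty": 0,"tz": 0,"ax": 0,"ay": 0,"az": 0}], "gripper": 0, "newtons": 40}}

```text
clock: 54.75
eef_pos: [498.8, 358.1, 98.8]
tcp_rot: [3.136, 0.001, 2.969]
contact_force: [1.4, 16.6, -17.3]
opening: 0.121
grasp_force: 38.8
```

```bash
python3 - <<'E'
from plan import *
stat();s=r.sense();print(s["grasp_force"],s["wrist_torque"])
E
```

```text
54.75 [498.8 358.1  98.8] [3.136e+00 1.000e-03 2.969e+00] F [  1.4  16.6 -17.3] op 0.121 q [ 0.62  0.52  1.78  0.    0.84 -0.78]
38.809166327118874 [ 2.67352945 -0.16984604 -0.05728311]
```

{"op": "step_arm", "data": {"moves": [{"tx": 0,"ty": 0.08,"tz": 0.03,"ax": 0,"ay": 0,"az": 0},{"tx": 0,"ty": 0,"tz": 0,"ax": 0,"ay": 0,"az": 0}]}}

```text
clock: 55.0
eef_pos: [498.8, 358.4, 98.5]
tcp_rot: [3.139, 0.0, 2.969]
contact_force: [-0.5, 7.2, -7.1]
opening: 0.12
grasp_force: 39.4
```

{"op": "step_arm", "data": {"moves": [{"tx": 0,"ty": 0,"tz": 0,"ax": 0,"ay": 0,"az": 0.06},{"tx": 0,"ty": 0,"tz": 0,"ax": 0,"ay": 0,"az": 0.06},{"tx": 0,"ty": 0,"tz": 0,"ax": 0,"ay": 0,"az": 0.06}]}}

```text
clock: 55.38
eef_pos: [498.8, 358.2, 98.6]
tcp_rot: [3.14, -0.0, 2.684]
contact_force: [-0.6, 7.1, -6.2]
opening: 0.117
grasp_force: 41.2
```

```bash
python3 - <<'E'
from plan import *
stat();s=r.sense();print(s["grasp_force"],s["wrist_torque"]);key("side")
E
```

```text
55.38 [498.8 358.2  98.6] [ 3.14  -0.     2.684] F [-0.6  7.1 -6.2] op 0.117 q [ 0.62  0.52  1.78  0.    0.85 -0.49]
41.23808404896408 [1.07273422 0.14955384 0.09524282]
side key c [495.7 352.5] wh [39.6 35.1] z 107.0 bow deg 14.1 turn 3.01 47
```

{"op": "step_arm", "data": {"moves": [{"tx": 0.018,"ty": 0.036,"tz": 0.015,"ax": 0,"ay": 0,"az": 0},{"tx": 0,"ty": 0,"tz": 0,"ax": 0,"ay": 0,"az": 0.1},{"tx": 0,"ty": 0,"tz": 0,"ax": 0,"ay": 0,"az": 0.1},{"tx": 0,"ty": 0,"tz": 0,"ax": 0,"ay": 0,"az": 0.1},{"tx": 0,"ty": 0,"tz": 0,"ax": 0,"ay": 0,"az": 0.1}]}}

```text
clock: 56.05
eef_pos: [498.4, 358.0, 98.4]
tcp_rot: [-3.141, -0.0, 2.054]
contact_force: [-3.5, 1.0, 0.4]
opening: 0.122
grasp_force: 42.6
```

{"op": "step_arm", "data": {"moves": [{"tx": 0,"ty": 0,"tz": 0,"ax": 0,"ay": 0,"az": 0.1},{"tx": 0,"ty": 0,"tz": 0,"ax": 0,"ay": 0,"az": 0.1},{"tx": 0,"ty": 0,"tz": 0,"ax": 0,"ay": 0,"az": 0.1},{"tx": 0,"ty": 0,"tz": 0,"ax": 0,"ay": 0,"az": 0.1}]}}

```text
clock: 56.55
eef_pos: [497.9, 357.9, 98.4]
tcp_rot: [-3.14, 0.001, 1.426]
contact_force: [-5.4, 1.6, 2.1]
opening: 0.12
grasp_force: 43.0
```

{"op": "step_arm", "data": {"moves": [{"tx": 0,"ty": 0,"tz": 0,"ax": 0,"ay": 0,"az": 0.1},{"tx": 0,"ty": 0,"tz": 0,"ax": 0,"ay": 0,"az": 0.1},{"tx": 0,"ty": 0,"tz": 0,"ax": 0,"ay": 0,"az": 0.1},{"tx": 0,"ty": 0,"tz": 0,"ax": 0,"ay": 0,"az": 0.1},{"tx": 0,"ty": 0,"tz": 0,"ax": 0,"ay": 0,"az": 0}]}}

```text
clock: 57.18
eef_pos: [497.5, 358.1, 98.4]
tcp_rot: [-3.14, 0.002, 0.8]
contact_force: [-6.5, 2.4, 1.6]
opening: 0.118
grasp_force: 41.1
```

```bash
python3 - <<'E'
from plan import *
stat();s=r.sense();print(s["grasp_force"],s["wrist_torque"])
E
```

```text
57.17 [497.5 358.1  98.4] [-3.14e+00  2.00e-03  8.00e-01] F [-6.5  2.4  1.6] op 0.118 q [0.62 0.52 1.78 0.   0.85 1.39]
41.06748995371163 [ 0.49182608  1.14760608 -0.05195069]
```

{"op": "step_arm", "data": {"moves": [{"tx": 0,"ty": 0,"tz": 0,"ax": 0,"ay": 0,"az": 0},{"tx": 0,"ty": 0,"tz": 0,"ax": 0,"ay": 0,"az": 0}], "gripper": 0.4}}

```text
clock: 57.42
eef_pos: [499.2, 358.1, 98.4]
tcp_rot: [3.141, -0.001, 0.803]
contact_force: [0.6, 0.3, 0.1]
opening: 0.406
grasp_force: 0.0
```

{"op": "step_arm", "data": {"moves": [{"tx": 0,"ty": 0,"tz": -0.7,"ax": 0,"ay": 0,"az": 0},{"tx": 0,"ty": 0,"tz": -0.9,"ax": 0,"ay": 0,"az": 0},{"tx": 0,"ty": 0,"tz": -0.9,"ax": 0,"ay": 0,"az": 0},{"tx": 0,"ty": 0,"tz": -0.6,"ax": 0,"ay": 0,"az": 0},{"tx": 0,"ty": 0,"tz": 0,"ax": 0,"ay": 0,"az": -0.105}]}}

```text
clock: 58.05
eef_pos: [499.6, 358.6, 177.6]
tcp_rot: [3.14, -0.003, 0.97]
contact_force: [-0.2, -0.4, -1.2]
opening: 0.399
grasp_force: 0.0
```

{"op": "step_arm", "data": {"moves": [{"tx": 0,"ty": 0,"tz": 0,"ax": 0,"ay": 0,"az": -0.105},{"tx": 0,"ty": 0,"tz": 0,"ax": 0,"ay": 0,"az": -0.105},{"tx": 0,"ty": 0,"tz": 0,"ax": 0,"ay": 0,"az": -0.105},{"tx": 0,"ty": 0,"tz": 0,"ax": 0,"ay": 0,"az": -0.105},{"tx": 0,"ty": 0,"tz": 0,"ax": 0,"ay": 0,"az": -0.105}]}}

```text
clock: 58.68
eef_pos: [498.8, 358.1, 175.9]
tcp_rot: [3.141, -0.0, 1.797]
contact_force: [0.8, -0.6, 0.4]
opening: 0.401
grasp_force: 0.0
```

{"op": "step_arm", "data": {"moves": [{"tx": 0,"ty": 0,"tz": 0,"ax": 0,"ay": 0,"az": -0.105},{"tx": 0,"ty": 0,"tz": 0,"ax": 0,"ay": 0,"az": -0.105},{"tx": 0,"ty": 0,"tz": 0,"ax": 0,"ay": 0,"az": -0.105},{"tx": 0,"ty": 0,"tz": 0,"ax": 0,"ay": 0,"az": -0.105},{"tx": 0,"ty": 0,"tz": 0,"ax": 0,"ay": 0,"az": -0.105}]}}

```text
clock: 59.3
eef_pos: [498.8, 358.0, 175.9]
tcp_rot: [3.141, 0.0, 2.622]
contact_force: [-0.2, -0.3, 1.0]
opening: 0.395
grasp_force: 0.0
```

{"op": "step_arm", "data": {"moves": [{"tx": 0,"ty": 0,"tz": 0,"ax": 0,"ay": 0,"az": -0.105},{"tx": 0,"ty": 0,"tz": 0,"ax": 0,"ay": 0,"az": -0.105},{"tx": 0,"ty": 0,"tz": 0,"ax": 0,"ay": 0,"az": -0.105},{"tx": 0,"ty": 0,"tz": 0,"ax": 0,"ay": 0,"az": -0.105},{"tx": 0,"ty": 0,"tz": 0,"ax": 0,"ay": 0,"az": -0.105}]}}

```text
clock: 59.92
eef_pos: [498.8, 358.0, 175.9]
tcp_rot: [-3.142, 0.0, -2.836]
contact_force: [-0.3, 0.7, -0.1]
opening: 0.4
grasp_force: 0.0
```

{"op": "step_arm", "data": {"moves": [{"tx": 0,"ty": 0,"tz": 0,"ax": 0,"ay": 0,"az": -0.105},{"tx": 0,"ty": 0,"tz": 0,"ax": 0,"ay": 0,"az": -0.105},{"tx": 0,"ty": 0,"tz": 0,"ax": 0,"ay": 0,"az": -0.105},{"tx": 0,"ty": 0,"tz": 0,"ax": 0,"ay": 0,"az": 0}]}}

```text
clock: 60.42
eef_pos: [498.8, 358.1, 175.8]
tcp_rot: [-3.141, 0.0, -2.348]
contact_force: [0.5, -0.4, 0.5]
opening: 0.398
grasp_force: 0.0
```

```bash
python3 - <<'E'
from plan import *
stat();key("wrist");key("side");print(plan(497.8,358.4,98.5))
im,d,K,T=grab("wrist");save("w5",im)
E
```

```text
60.42 [498.8 358.1 175.8] [-3.141  0.    -2.348] F [ 0.5 -0.4  0.5] op 0.398 q [ 0.62  0.42  1.73 -0.    0.99 -1.74]
wrist key c [497.7 359.1] wh [51.8 10. ] z 108.5 bow deg 47.2 turn 2.44 967
side key c [496.4 354.1] wh [59.7  9.3] z 109.0 bow deg 48.2 turn 2.42 27
(array([0.02, 0.04, 3.09]), None)
```

View pics/w5.png

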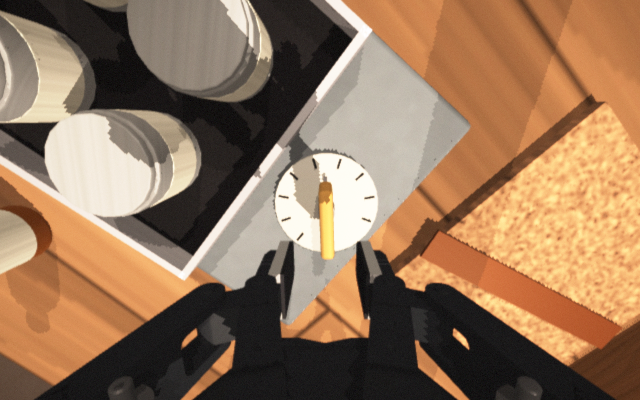

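The wrist view shows the bow centred between the fingers at about (327,220), with the key at 2.43 rad. I regrip here.

{"op": "step_arm", "data": {"moves": [{"tx": 0.02,"ty": 0.04,"tz": 0.8,"ax": 0,"ay": 0,"az": 0},{"tx": 0,"ty": 0,"tz": 0.8,"ax": 0,"ay": 0,"az": 0},{"tx": 0,"ty": 0,"tz": 0.8,"ax": 0,"ay": 0,"az": 0},{"tx": 0,"ty": 0,"tz": 0.68,"ax": 0,"ay": 0,"az": 0}]}}

```text
clock: 61.08
eef_pos: [497.5, 358.4, 97.2]
tcp_rot: [3.142, -0.0, -2.348]
contact_force: [0.2, 0.1, 0.1]
opening: 0.399
grasp_force: 0.0
```

{"op": "step_arm", "data": {"moves": [{"tx": 0,"ty": 0,"tz": 0,"ax": 0,"ay": 0,"az": 0},{"tx": 0,"ty": 0,"tz": 0,"ax": 0,"ay": 0,"az": 0},{"tx": 0,"ty": 0,"tz": 0,"ax": 0,"ay": 0,"az": 0},{"tx": 0,"ty": 0,"tz": 0,"ax": 0,"ay": 0,"az": 0}], "gripper": 0}}

```text
clock: 61.58
eef_pos: [497.1, 358.0, 97.7]
tcp_rot: [3.141, -0.001, -2.347]
contact_force: [0.6, -0.1, -16.9]
opening: 0.123
grasp_force: 38.8
```

{"op": "step_arm", "data": {"moves": [{"tx": 0,"ty": 0,"tz": 0,"ax": 0,"ay": 0,"az": 0.1},{"tx": 0,"ty": 0,"tz": 0,"ax": 0,"ay": 0,"az": 0.1},{"tx": 0,"ty": 0,"tz": 0,"ax": 0,"ay": 0,"az": 0.1}]}}

```text
clock: 61.95
eef_pos: [496.8, 358.4, 97.7]
tcp_rot: [3.141, -0.001, -2.823]
contact_force: [-2.8, 3.3, -16.5]
opening: 0.125
grasp_force: 40.7
```

```bash
python3 - <<'E'
from plan import *
stat();s=r.sense();print(s["grasp_force"],s["wrist_torque"])
E
```

```text
61.95 [496.8 358.4  97.7] [ 3.141e+00 -1.000e-03 -2.823e+00] F [ -2.8   3.3 -16.5] op 0.125 q [ 0.62  0.52  1.78  0.    0.85 -1.27]
40.67896683089202 [0.47738833 0.26387068 0.13141628]
```

{"op": "step_arm", "data": {"moves": [{"tx": 0,"ty": 0,"tz": 0.03,"ax": 0,"ay": 0,"az": 0.1},{"tx": 0,"ty": 0,"tz": 0,"ax": 0,"ay": 0,"az": 0.1},{"tx": 0,"ty": 0,"tz": 0,"ax": 0,"ay": 0,"az": 0.1},{"tx": 0,"ty": 0,"tz": 0,"ax": 0,"ay": 0,"az": 0.1}]}}

```text
clock: 62.45
eef_pos: [496.8, 359.1, 97.7]
tcp_rot: [3.141, -0.001, 2.831]
contact_force: [-3.1, 6.0, -11.7]
opening: 0.122
grasp_force: 41.5
```

{"op": "step_arm", "data": {"moves": [{"tx": 0,"ty": 0,"tz": 0,"ax": 0,"ay": 0,"az": 0.1},{"tx": 0,"ty": 0,"tz": 0,"ax": 0,"ay": 0,"az": 0.1},{"tx": 0,"ty": 0,"tz": 0,"ax": 0,"ay": 0,"az": 0.1},{"tx": 0,"ty": 0,"tz": 0,"ax": 0,"ay": 0,"az": 0.1}]}}

```text
clock: 62.95
eef_pos: [497.2, 359.6, 97.7]
tcp_rot: [3.141, -0.002, 2.203]
contact_force: [-3.2, 6.4, -13.5]
opening: 0.12
grasp_force: 41.6
```

{"op": "step_arm", "data": {"moves": [{"tx": 0,"ty": 0,"tz": 0,"ax": 0,"ay": 0,"az": 0.05},{"tx": 0,"ty": 0,"tz": 0,"ax": 0,"ay": 0,"az": 0.05}]}}

```text
clock: 63.2
eef_pos: [497.4, 359.7, 97.7]
tcp_rot: [3.141, -0.002, 2.049]
contact_force: [-1.3, 7.3, -13.9]
opening: 0.122
grasp_force: 41.4
```

```bash
python3 - <<'E'
from plan import *
stat();s=r.sense();print(s["grasp_force"],s["wrist_torque"]);key("side")
E
```

```text
63.2 [497.4 359.7  97.7] [ 3.141e+00 -2.000e-03  2.049e+00] F [ -1.3   7.3 -13.9] op 0.122 q [0.62 0.52 1.78 0.   0.84 0.14]
41.40826324131922 [1.25038241 0.35147579 0.11563594]
side key c [501.7 349.7] wh [38.9 35. ] z 109.5 bow deg 47.6 turn 2.43 42
```

{"op": "step_arm", "data": {"moves": [{"tx": 0,"ty": 0,"tz": 0,"ax": 0,"ay": 0,"az": 0.03},{"tx": 0,"ty": 0,"tz": 0,"ax": 0,"ay": 0,"az": 0.03},{"tx": 0,"ty": 0,"tz": 0,"ax": 0,"ay": 0,"az": 0}]}}

```text
clock: 63.62
eef_pos: [497.4, 359.8, 97.7]
tcp_rot: [3.141, -0.002, 1.956]
contact_force: [-1.7, 7.9, -13.7]
opening: 0.123
grasp_force: 40.0
```

```bash
python3 - <<'E'
from plan import *
stat();s=r.sense();print(s["grasp_force"],s["wrist_torque"])
E
```

```text
63.62 [497.4 359.8  97.7] [ 3.141e+00 -2.000e-03  1.956e+00] F [ -1.7   7.9 -13.7] op 0.123 q [0.62 0.52 1.78 0.   0.84 0.24]
40.03219504586923 [1.24573221 0.25182623 0.07091606]
```

{"op": "step_arm", "data": {"moves": [{"tx": 0,"ty": 0,"tz": 0,"ax": 0,"ay": 0,"az": 0.03},{"tx": 0,"ty": 0,"tz": 0,"ax": 0,"ay": 0,"az": 0.03}]}}

```text
clock: 63.88
eef_pos: [497.5, 359.8, 97.8]
tcp_rot: [3.14, -0.001, 1.863]
contact_force: [-1.8, 8.3, -14.3]
opening: 0.12
grasp_force: 84.2
```

```bash
python3 - <<'E'
from plan import *
stat();s=r.sense();print(s["grasp_force"],s["wrist_torque"])
E
```

```text
63.88 [497.5 359.8  97.8] [ 3.140e+00 -1.000e-03  1.863e+00] F [ -1.8   8.3 -14.3] op 0.12 q [0.62 0.52 1.78 0.   0.84 0.33]
84.23586621880531 [1.36697522 0.31279218 1.7578856 ]
```

The torque jumped to 1.76 Nm, so the key is at its stop. I release, rise and check.

{"op": "step_arm", "data": {"moves": [{"tx": 0,"ty": 0,"tz": 0,"ax": 0,"ay": 0,"az": 0},{"tx": 0,"ty": 0,"tz": 0,"ax": 0,"ay": 0,"az": 0},{"tx": 0,"ty": 0,"tz": 0,"ax": 0,"ay": 0,"az": 0}], "gripper": 0.4}}

```text
clock: 64.25
eef_pos: [498.2, 358.7, 98.5]
tcp_rot: [3.14, -0.0, 1.863]
contact_force: [-0.7, 0.2, -0.7]
opening: 0.401
grasp_force: 0.0
```

{"op": "step_arm", "data": {"moves": [{"tx": 0,"ty": 0,"tz": -0.7,"ax": 0,"ay": 0,"az": 0},{"tx": 0,"ty": 0,"tz": -0.9,"ax": 0,"ay": 0,"az": 0},{"tx": 0,"ty": 0,"tz": -0.9,"ax": 0,"ay": 0,"az": 0},{"tx": 0,"ty": 0,"tz": -0.9,"ax": 0,"ay": 0,"az": 0},{"tx": 0,"ty": 0,"tz": -0.9,"ax": 0,"ay": 0,"az": 0}]}}

```text
clock: 64.88
eef_pos: [497.8, 358.5, 207.4]
tcp_rot: [3.14, -0.0, 1.863]
contact_force: [-0.1, 0.0, -0.3]
opening: 0.4
grasp_force: 0.0
```

{"op": "step_arm", "data": {"moves": [{"tx": 0,"ty": 0,"tz": 0,"ax": 0,"ay": 0,"az": 0},{"tx": 0,"ty": 0,"tz": 0,"ax": 0,"ay": 0,"az": 0}]}}

```text
clock: 65.12
eef_pos: [497.4, 358.2, 205.1]
tcp_rot: [-3.142, 0.0, 1.863]
contact_force: [-0.2, 0.2, -1.2]
opening: 0.399
grasp_force: 0.0
```

```bash
python3 - <<'E'
from plan import *
stat();key("wrist");key("side");intray()
im,d,K,T=grab("top");save("t9",im)
E
```

```text
65.12 [497.4 358.2 205.1] [-3.142  0.     1.863] F [-0.2  0.2 -1.2] op 0.399 q [ 0.62  0.39  1.71 -0.    1.05  0.33]
wrist key c [497.5 359.2] wh [10.  51.3] z 108.7 bow deg -65.5 turn 1.26 761
side key c [494.1 352.9] wh [16.7 54.1] z 108.4 bow deg -67.4 turn 1.29 45
tray [572.8 136.5 131.1  31.7] (np.float64(48.2), np.float64(-3.6))
tray [562.  229.7 130.8  30.9] (np.float64(48.3), np.float64(90.3))
tray [535.8  37.6 131.   30.9] (np.float64(-0.1), np.float64(-97.4))
tray [476.5 127.9 130.6  31.8] (np.float64(-48.5), np.float64(-0.8))
tray [467.2 221.8 131.   31.2] (np.float64(-46.7), np.float64(93.5))
tray [ 73.3   9.6 141.6  33.1] (np.float64(-462.7), np.float64(-71.3))
```

View pics/t9.png

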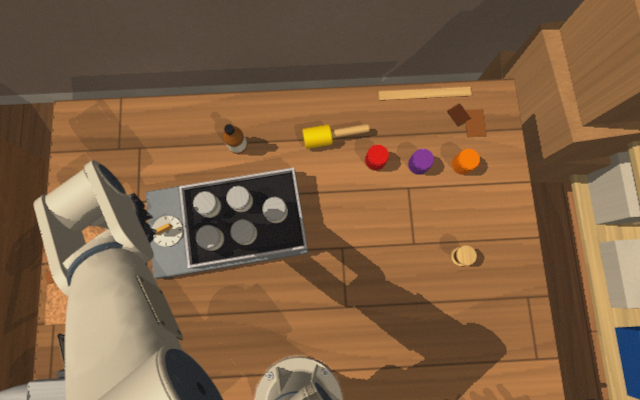

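The top view shows all five tins upright in the tray, at (207,205) to (274,209). The bottle, maul and spool are where they were. The key reads 1.26 + π = 4.40 rad, which is its stop.

```bash
python3 -c "
from rig import workorder
print(workorder.sign_off())"
```

```text
the job is handed in; nothing more can be done
None
```

The job is handed in, and the sign-off gave no verdict: all five lids were pressed home on the bench, all five tins stand upright in the tray, the key is wound to its stop (about 4.4 rad), and the bottle, maul and spool are where they were.

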